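# Rough or slick: sort the tube carriers by their soles

## Task

Two look-alike blue tube carriers lie on the bench; one has a rough sole, the other is worn slick and would slip on the slanted platform of the rocking shaker. Drag each of them about a hand's breadth across the bench to feel its grip, then gently set the rough one flat in the middle of the shaker's platform, where it must stay, and the slick one flat in the middle of the orange tray.

Things in the scene. Friction and masses are not known exactly. Their poses are not given: they have to be found in the camera images.
- carrier_1_grip (a point): Carrier 1: blue plate 100 x 70 mm (x, y), 14 mm thick with its sole, black wells, 0.8 kg, lying on the bench; white upright grip bar on its middle: 60 mm along x, 14 mm wide, from 14 to 48 mm above the underside. Point: middle of the bar, 30 mm above the underside; z up. Bench free for 100 mm towards and away from the robot. Drag under its own weight: rough sole 4 to 7 N, slick under 2 N.
- carrier_2_grip (a point): Carrier 2: looks exactly like carrier 1, same sizes, weight, point and axes. One carrier has the rough sole, the other the slick one, underneath and unseen: only the force of dragging tells which.
- platform_mid (a point): Rocking shaker, off and fixed: white base 190 x 170 mm, grey platform with dark mat, stopped on a slant of 20 degrees, low end towards the robot; a slick sole slides off its middle, a rough one stays. Point: centre of the platform's floor, 90 mm above the bench; z square to the floor, x up the slope. Inside 200 mm (x) by 130 mm (y); rim 7 mm high, 7 mm thick.
- tray: Orange tray with pale floor, fixed to the bench. Origin: centre of its underside; x, y along its sides. Inner floor 7 mm above the origin, 150 mm (x) by 130 mm (y) inside 7 mm thick walls whose top is 18 mm above the bench. A centred carrier fits flat at any yaw.
Things that resemble listed ones, but are neither listed nor needed, are in the scene too. Of the things like the tray, leave any that is purple; of the rest the larger one is meant. Leave any red look-alike of the part that bears carrier_2_grip alone.

How it is judged:
On the way, in this order (a step that is already met when the one before it is completed fails the run):
1. one carrier has been dragged at least 40 mm across the bench, lying on it and still sliding (((height (world z) of carrier_1_grip below 0.033 m and distance of carrier_1_grip from where it was at the start of the episode above 0.04 m and linear speed of carrier_1 above 0.005 m/s) or (height (world z) of carrier_2_grip below 0.033 m and distance of carrier_2_grip from where it was at the start of the episode above 0.04 m and linear speed of carrier_2 above 0.005 m/s))), for 0.1 s.
2. the other carrier too has been dragged at least 40 mm across the bench, lying on it and still sliding (distance of each of carrier_1_grip, carrier_2_grip from where it was at the start of the episode above 0.04 m and ((height (world z) of carrier_1_grip below 0.033 m and distance of carrier_1_grip from where it was at the start of the episode above 0.04 m and linear speed of carrier_1 above 0.005 m/s) or (height (world z) of carrier_2_grip below 0.033 m and distance of carrier_2_grip from where it was at the start of the episode above 0.04 m and linear speed of carrier_2 above 0.005 m/s))), for 0.1 s.
At the end, for the whole second after the job is handed in: One carrier (only the rough one can) stays lying flat, within 5 degrees, in the middle of the slanted platform, and the other lies flat in the orange tray, each with its centre within 25 mm of the middle along x and along y, let go and at rest (((x of carrier_1_grip in the frame of platform_mid between -0.025 and 0.025 m and y of carrier_1_grip in the frame of platform_mid between -0.025 and 0.025 m and z of carrier_1_grip in the frame of platform_mid between 0.026 and 0.034 m and angle between the z axis of carrier_1_grip and the z axis of platform_mid, either way round below 0.09 rad and x of carrier_2_grip in the frame of tray between -0.025 and 0.025 m and y of carrier_2_grip in the frame of tray between -0.025 and 0.025 m and z of carrier_2_grip in the frame of tray between 0.033 and 0.041 m and angle between the z axis of carrier_2_grip and the z axis of tray, either way round below 0.09 rad) or (x of carrier_2_grip in the frame of platform_mid between -0.025 and 0.025 m and y of carrier_2_grip in the frame of platform_mid between -0.025 and 0.025 m and z of carrier_2_grip in the frame of platform_mid between 0.026 and 0.034 m and angle between the z axis of carrier_2_grip and the z axis of platform_mid, either way round below 0.09 rad and x of carrier_1_grip in the frame of tray between -0.025 and 0.025 m and y of carrier_1_grip in the frame of tray between -0.025 and 0.025 m and z of carrier_1_grip in the frame of tray between 0.033 and 0.041 m and angle between the z axis of carrier_1_grip and the z axis of tray, either way round below 0.09 rad)) and linear speed of each of carrier_1, carrier_2 below 0.02 m/s); the robot touches nothing.
It fails at once if a carrier is dropped or banged down (over 80 N on the shaker) (contact force between any of carrier_1, carrier_2 and rocker above 80 N).
It fails at once if a carrier is dropped or banged down (over 80 N on the tray) (contact force between any of carrier_1, carrier_2 and tray above 80 N).
It also fails if it takes over 72 s, if anything falls off the work surface, if the arm or the gripper's body presses on something with over 40 N, if the wrist force passes 120 N, or if a joint passes its speed limit or range.

## Robot

A 7-joint arm with a two-finger parallel gripper is mounted at the origin on the work surface. World frame = base frame: x ahead of the robot, y to its left, z up, the work surface at z = 0. Lengths are in m, angles in rad, forces in N, time in s.
With the tool pointing down it reaches from about 0.4 to 0.875 m from the base axis. Payload 19.3 kg.
Tool frame: the origin (TCP) lies at the very end of the fingers, on their centre line; the grasp point (between the pads) lies 19 mm behind it; z points along the fingers, y is the direction in which the jaws open and shut (so a half turn about z gives the same grasp; the last joint's range is limited). The gripper opens to 85 mm and grips with 20 to 120 N. Pads are 22 mm wide; open, the fingers measure 114 mm over their backs; the gripper's body (76 mm by 85 mm) begins 54 mm behind the grasp point. The pads swing forward as they close: fully open they stand 13 mm farther back than shut.
Start: joints at [-1.332, 0.521, -0.036, 1.599, 0.021, 1.021, -0.113], TCP at [0.19, 0.595, 0.203] pointing down, gripper open.
Joint ranges: [-2.91, 2.91], [-0.3, 2.13], [-1.5, 1.42], [0.17, 2.43], [-1.26, 4.41], [0.16, 1.93], [-2.52, 2.52]. Speed limits (rad/s): [1.89, 1.89, 2.39, 2.39, 3.01, 3.01, 3.01].

## Interface

Orientations are given as [roll, pitch, yaw] about the fixed x, y, z axes, in that order (R = Rz(yaw) Ry(pitch) Rx(roll)).
In Python, from workcell import bot, viewer gives the robot as it stands.
- The arm moves only by the shell command python3 -m creep 'ROWS' [FORCE]. ROWS is JSON, a list of rows, each an object of numbers: "rx", "ry", "rz": the turn, a rotation vector about the tool's x, y, z in degrees; "tx", "ty", "tz": the shift along the tool's x, y, z in mm; "hand": the closure, from -1 (fully open) to 1 (shut), so that 0 is half open. In form: [{"rx": .., "ry": .., "rz": .., "tx": .., "ty": .., "tz": .., "hand": ..}, ...]. A call has 1 to 8 rows; each row is the pose to reach, as a shift and turn from the pose commanded when the call began, along the tool's axes at that moment; what a row does not reach only later rows make up. A row lasts 1/10 s, in which the tool goes at most 50 mm and 8.59 degrees, less where a joint would pass 70% of its speed; a pose out of reach is approached as far as the arm can. A call with a gripper value outside its range is refused whole. The fingers move at their own pace and stop on an object; FORCE is the grip in N (left out, the last holds). Time passes only in rows, so rows that repeat a pose let the fingers close. It gives the time, the measured TCP pose, the force and the opening at its end, in the units of the state.
- bot.observe(): the state, without advancing time (a new reading comes with each control period).
- viewer.grab_frame(name): name is "scene" or "top" or "wrist"; returns a dict with "pixels" (400x640x3 uint8, blue, green, red), "vertical_fov" (degrees; the focal length in pixels is half the picture's height over the tangent of half this angle, whatever the lens; pixels are square), "cx", "cy" (the principal point, pixels), "distortion" ([k1, k2, p1, p2, k3] as OpenCV has them; the pictures are not rectified), "rvec" (rotation vector, rad) and "tvec" (3), from world to camera coordinates, as OpenCV has them; the wrist camera has in their place "tool_from_camera" (4x4, takes a point from camera to tool coordinates, whose origin is the TCP and whose axes are the flange's). Camera axes: x right, y down, z forward; pixel columns grow to the right and rows downward; lengths in m; the calibration is good to about 2 mm. A picture is of the moment at which its call begins: read the wrist's pose just before it. There is no depth.
- bot.job_done(): hands the job in, once; it reports no verdict.
Trained networks look in a picture, given as the dict that the camera call returned (one of the last four; its "shot" number tells which), for a name from the list of things; names that differ only in an ending like _2 or _b are one class to them, and where a whole thing is asked for, a point or a joint stands for the part that bears it (a point fixed in the world has none). Each returns a list of dicts, best first, with "score" (0 to 1); they miss things now and then, are a little off and sometimes report something else, mostly with a low value. They report only what shows in the picture. A call takes as long as a camera call. They do not tell look-alikes from the thing itself.
- viewer.outline_of(target, picture): "mask" (400x640 bool, what is visible of it) and "bbox" ([left, top, right, bottom] in pixels, round what is visible of it).
The state is a dict: "clock": time; "qpos": joint angles; "qd": joint speeds; "joint_efforts": joint torques, N m; "position": TCP position; "tool_rot": TCP orientation; "force": force on the tool from outside, world axes, zero at the start; "moment": the same for the moment, N m; "grip_width": finger opening in m.
Only numpy, scipy, OpenCV 4.12 (cv2) and the standard library are available. Lean on these libraries where they do the work, as an engineer would, in place of code of your own. Each camera call takes 0.05 s, during which the arm holds its last target.

## Working session

There is one attempt and no reset: what is moved stays moved. The work goes in short steps, Python scripts to look and compute and a shell command to move; the robot and the scene stay as the last step left them, time stands still between calls to the robot, and variables do not carry over. Pictures are saved under pics/ and viewed, and the job is handed in when it is done.

```bash
ls; mkdir -p pics; cat > h.py <<'E'
import numpy as np,cv2
from workcell import bot,viewer
def K(f):
    h=f["pixels"].shape[0]; fl=h/2/np.tan(np.radians(f["vertical_fov"])/2)
    return np.array([[fl,0,f["cx"]],[0,fl,f["cy"]],[0,0,1]]),np.array(f["distortion"],float)
def pose(f,st=None):
    # returns R,t camera->world
    if "rvec" in f:
        R=cv2.Rodrigues(np.array(f["rvec"],float))[0];t=np.array(f["tvec"],float).ravel()
        return R.T,-R.T@t
    T=np.array(f["tool_from_camera"]);r=toolR(st)
    return r@T[:3,:3], r@T[:3,3]+np.array(st["position"])
def toolR(st):
    from scipy.spatial.transform import Rotation as Ro
    return Ro.from_euler('xyz',st["tool_rot"]).as_matrix()
def ray(f,px,z,st=None):
    k,d=K(f);R,c=pose(f,st)
    u=cv2.undistortPoints(np.array(px,float).reshape(-1,1,2),k,d).reshape(-1,2)
    v=np.c_[u,np.ones(len(u))]@R.T
    return c+v*((z-c[2])/v[:,2])[:,None]
def proj(f,P,st=None):
    k,d=K(f);R,c=pose(f,st)
    rv=cv2.Rodrigues(R.T)[0]
    return cv2.projectPoints(np.array(P,float).reshape(-1,3),rv,-R.T@c,k,d)[0].reshape(-1,2)
E
python3 - <<'E'
from h import *
print(bot.observe())
for n in("scene","top"):
    f=viewer.grab_frame(n);cv2.imwrite(f"pics/{n}0.png",f["pixels"]);print({k:v for k,v in f.items() if k!="pixels"})
    for t in("carrier_1_grip","platform_mid","tray"):
        try:
            for o in viewer.outline_of(t,f):print(n,t,o["score"],o["bbox"])
        except Exception as e:print(t,e)
E
```

```text
pics
{'clock': 0.0, 'qpos': array([-1.33222298,  0.52201874, -0.03635245,  1.60000202,  0.0211988 ,
        1.02110655, -0.11280527]), 'qd': array([ 0.00041419, -0.00059414, -0.00092824,  0.00165626, -0.00021719,
        0.00110507, -0.00015473]), 'joint_efforts': array([-1.45026865e-03, -9.27120996e+01,  1.97910190e+00, -3.69955659e+01,
        1.77356147e-02,  8.07103846e-03,  6.23638766e-05]), 'position': array([0.18984117, 0.59507904, 0.20242467]), 'tool_rot': array([-3.14044497e+00,  6.90004266e-05,  2.83282508e+00]), 'force': array([-0.28558412, -0.56338357, -0.52568248]), 'moment': array([-0.00842218, -0.01863385, -0.01312901]), 'grip_width': 0.08571700855014135}
{'vertical_fov': 51.44623882024445, 'cx': 319.8865756074416, 'cy': 200.59017202932455, 'distortion': array([-0.04526863,  0.        ,  0.        ,  0.        ,  0.        ]), 'rvec': array([ 1.48435142,  2.09933346, -0.81755925]), 'tvec': array([ 0.1473644 , -0.26939646,  1.27574914]), 'shot': 1}
scene tray 0.9 [142.9, 165.0, 235.8, 226.1]
scene tray 0.79 [217.6, 131.3, 273.0, 166.9]
scene tray 0.64 [384.2, 170.1, 451.0, 223.0]
{'vertical_fov': 50.1074023585912, 'cx': 318.8078162440842, 'cy': 198.04934741756355, 'distortion': array([-0.11554824,  0.        ,  0.        ,  0.        ,  0.        ]), 'rvec': array([ 2.15732086, -2.17613446,  0.04478188]), 'tvec': array([0.02389569, 0.49814678, 1.09411494]), 'shot': 2}
top carrier_1_grip 0.64 [349.5, 168.7, 382.6, 192.5]
top platform_mid 0.91 [164.0, 116.1, 227.7, 202.2]
top tray 0.91 [414.6, 256.0, 453.8, 300.5]
top tray 0.68 [417.8, 164.1, 480.4, 228.4]
top tray 0.62 [221.6, 228.2, 285.6, 306.0]
```

View pics/scene0.png

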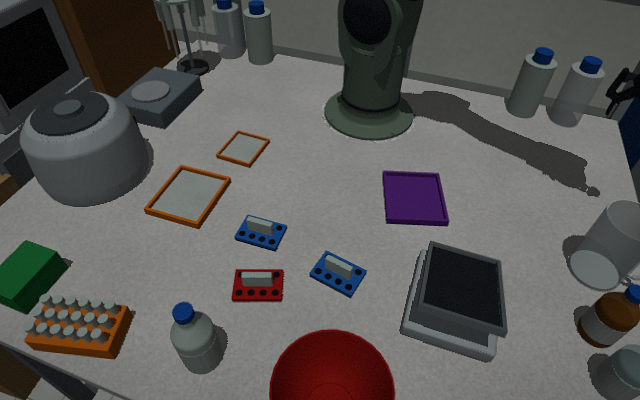

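View pics/top0.png

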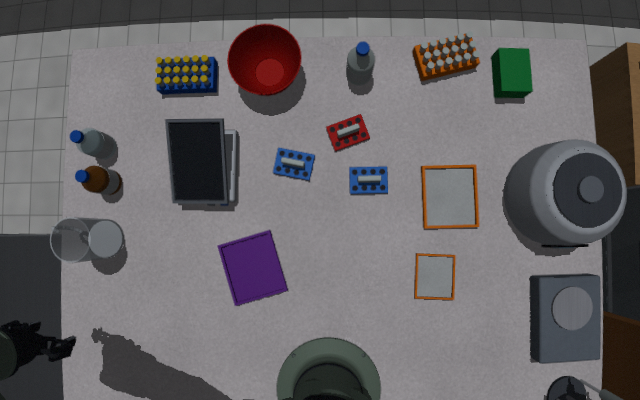

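The top view shows blue carriers at (294,164) and (368,180). The red look-alike at (348,132) stays. Of the tray-like things, the purple one at (253,268) is out, and the orange ones are at (450,197), larger, and (435,277), smaller. The larger fits the description, and I'll confirm that in a crop. The shaker is at (197,162).

```bash
cat > loc.py <<'E'
from h import *
from scipy.optimize import least_squares
def rect(mask):
    m=mask.astype(np.uint8); c=max(cv2.findContours(m,cv2.RETR_EXTERNAL,cv2.CHAIN_APPROX_NONE)[0],key=cv2.contourArea)
    return c.reshape(-1,2).astype(float)
def fitrect(f,c,z,st=None):
    w=ray(f,c,z,st)[:,:2]
    (cx,cy),(a,b),ang=cv2.minAreaRect((w*1000).astype(np.float32))
    if a<b: a,b=b,a;ang+=90
    return cx,cy,a,b,(ang+90)%180-90
def blue(f,box):
    hsv=cv2.cvtColor(f["pixels"],cv2.COLOR_BGR2HSV);m=cv2.inRange(hsv,(100,120,60),(125,255,255))
    M=np.zeros_like(m);l,t,r,b=box;M[t:b,l:r]=m[t:b,l:r];return cv2.morphologyEx(M,cv2.MORPH_CLOSE,np.ones((9,9)))
E
python3 - <<'E'
from loc import *
f=viewer.grab_frame("top")
im=f["pixels"]
for box in((265,135,325,190),(340,155,400,205)):
    print("car",fitrect(f,rect(blue(f,box)),0.012))
hsv=cv2.cvtColor(im,cv2.COLOR_BGR2HSV);m=cv2.inRange(hsv,(5,120,60),(20,255,255))
for l,t,r,b in((412,155,490,240),(405,245,465,310)):
    M=np.zeros_like(m);M[t:b,l:r]=m[t:b,l:r];print("tray",fitrect(f,rect(M),0.018))
cv2.imwrite("pics/c1.png",cv2.resize(im[100:310,150:500],None,fx=2.2,fy=2.2,interpolation=cv2.INTER_CUBIC))
s=viewer.grab_frame("scene")["pixels"]
cv2.imwrite("pics/c2.png",cv2.resize(s[230:370,380:520],None,fx=4,fy=4,interpolation=cv2.INTER_CUBIC))
cv2.imwrite("pics/c3.png",cv2.resize(im[105:220,150:250],None,fx=5,fy=5,interpolation=cv2.INTER_CUBIC))
E
```

```text
car (590.6194458007812, 86.09233856201172, 99.34627532958984, 69.09671783447266, 77.73188781738281)
car (545.1051025390625, -110.81340026855469, 97.03681945800781, 68.62679290771484, 89.39810180664062)
tray (500.5037841796875, -321.9099426269531, 164.51153564453125, 146.1161346435547, 0.7919158339500427)
tray (293.1392517089844, -277.9739074707031, 116.29853057861328, 102.7583236694336, -3.2440872192382812)
```

View pics/c1.png

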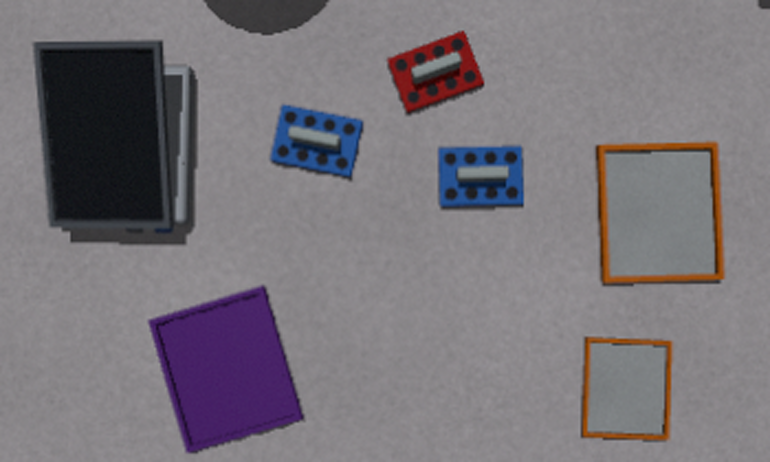

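View pics/c2.png

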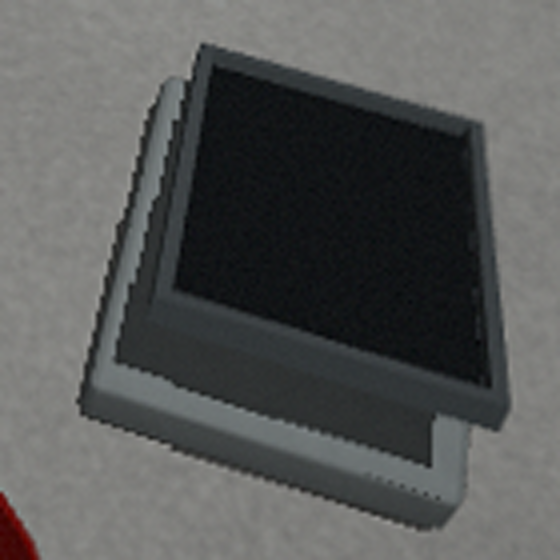

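View pics/c3.png

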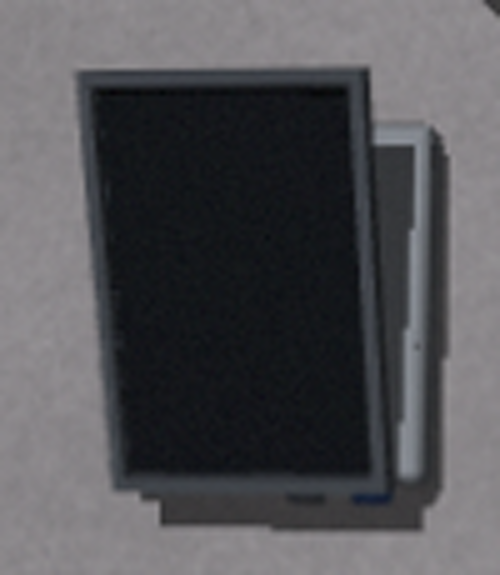

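The crops confirm it: the larger orange frame measures 164 x 146 mm, which matches the tray. The smaller measures 116 x 103. Two blue carriers stand clear of the red one. Next I fit the platform and work out the first move.

```bash
cat > to.py <<'E'
from h import *
import sys
from scipy.spatial.transform import Rotation as Ro
def show(pos,yaw,tilt=None):
    """target: tool z down, tool x heading yaw(deg); tilt: R matrix override"""
    st=bot.observe();R=toolR(st)
    Rt=tilt if tilt is not None else Ro.from_euler('xyz',[np.pi,0,np.radians(yaw)]).as_matrix()
    d=R.T@(np.array(pos)-st["position"])*1000
    rv=np.degrees(Ro.from_matrix(R.T@Rt).as_rotvec())
    print("clock",round(st["clock"],2),"pos",np.round(st["position"],4),"rpy",np.round(np.degrees(st["tool_rot"]),1),"F",np.round(st["force"],2),"w",round(st["grip_width"],4))
    print("t",np.round(d,1),"r",np.round(rv,1))
E
python3 - <<'E'
from loc import *
from to import show
ft=viewer.grab_frame("top");fs=viewer.grab_frame("scene")
s=[(1,1),(1,-1),(-1,-1),(-1,1)]
pt=[(165.6,119),(222.6,118.6),(226.6,202.4),(173.4,203)]
ps=[(507.7,330.5),(419,304),(431.2,241.2),(501.2,260.5)]
from scipy.spatial.transform import Rotation as Ro
def R(p):return Ro.from_euler('z',p[2]).as_matrix()@Ro.from_euler('y',-np.radians(20)).as_matrix()
def res(p,who="ts"):
    L=np.array([(a*.107,b*.072,.007) for a,b in s])
    W=L@R(p).T+np.array([p[0],p[1],.09])
    e=[]
    if "t" in who:e.append(proj(ft,W)-pt)
    if "s" in who:e.append(proj(fs,W)-ps)
    return np.concatenate(e).ravel()
for w in("t","s","ts"):
    r=least_squares(res,[.6,.33,0],args=(w,));print(w,r.x,np.abs(r.fun).max())
# carriers in scene
for n,P in(("A",(.5906,.0861,.048)),("B",(.5451,-.1108,.048)),("T",(.5005,-.322,.007))):print(n,proj(fs,P),proj(ft,P))
show((.5906,.0861,.1),77.7)
show((.5906,.0861,.018),77.7)
E
```

```text
t [ 0.58844248  0.3199862  -0.01820082] 0.9283839439471535
s [ 0.58635544  0.32480128 -0.02020432] 1.0714501626675883
ts [ 0.58746302  0.32318451 -0.01845991] 1.8880251123072753
A [[337.86899225 261.74923994]] [[292.17544967 161.51309613]]
B [[258.40062206 220.35978438]] [[369.63270123 178.30748491]]
T [[189.16569883 195.80770432]] [[448.63925876 196.28398174]]
clock 0.6 pos [0.19   0.5954 0.203 ] rpy [-180.     0.   162.3] F [ 0.28  0.3  -0.21] w 0.0854
t [-536.5 -363.4  103. ] r [-0.   0.  84.6]
clock 0.6 pos [0.19   0.5954 0.203 ] rpy [-180.     0.   162.3] F [ 0.28  0.3  -0.21] w 0.0854
t [-536.5 -363.4  185. ] r [-0.   0.  84.6]
```

```bash
python3 -m creep '[{"tx":-40,"ty":-27,"rz":6},{"tx":-80,"ty":-54,"rz":12},{"tx":-120,"ty":-81,"rz":18},{"tx":-160,"ty":-108,"rz":25},{"tx":-200,"ty":-135,"rz":31},{"tx":-240,"ty":-163,"rz":37},{"tx":-280,"ty":-190,"rz":44},{"tx":-320,"ty":-217,"rz":50}]'
python3 - <<'E'
from to import show
show((.5906,.0861,.1),77.7)
E
```

```text
clock 0.6 pos [0.19   0.5954 0.203 ] rpy [-180.     0.   162.3] F [ 0.28  0.3  -0.21] w 0.0854
t [-536.5 -363.4  103. ] r [-0.   0.  84.6]schema error: expected keys rx, ry, rz, tx, ty, tz, hand
```

All seven keys are needed in each row.

```bash
python3 -m creep '[{"rx":0,"ry":0,"rz":6,"tx":-40,"ty":-27,"tz":0,"hand":-1},{"rx":0,"ry":0,"rz":12,"tx":-80,"ty":-54,"tz":0,"hand":-1},{"rx":0,"ry":0,"rz":18,"tx":-120,"ty":-81,"tz":0,"hand":-1},{"rx":0,"ry":0,"rz":25,"tx":-160,"ty":-108,"tz":0,"hand":-1},{"rx":0,"ry":0,"rz":31,"tx":-200,"ty":-135,"tz":0,"hand":-1},{"rx":0,"ry":0,"rz":37,"tx":-240,"ty":-163,"tz":0,"hand":-1},{"rx":0,"ry":0,"rz":44,"tx":-280,"ty":-190,"tz":0,"hand":-1},{"rx":0,"ry":0,"rz":50,"tx":-320,"ty":-217,"tz":0,"hand":-1}]' 40
python3 - <<'E'
from to import show
show((.5906,.0861,.1),77.7)
E
```

```text
clock: 1.4
position: [0.4298, 0.2898, 0.2033]
tool_rot: [3.141, -0.0, 1.955]
force: [1.0, 1.1, -0.1]
grip_width: 0.0854
clock 1.4 pos [0.4298 0.2898 0.2033] rpy [180.  -0. 112.] F [ 1.    1.09 -0.12] w 0.0854
t [-249.2   72.6  103.3] r [ 0.  -0.  34.3]
```

```bash
python3 -m creep '[{"rx":0,"ry":0,"rz":6,"tx":-45,"ty":13,"tz":10,"hand":-1},{"rx":0,"ry":0,"rz":12,"tx":-90,"ty":26,"tz":25,"hand":-1},{"rx":0,"ry":0,"rz":18,"tx":-135,"ty":39,"tz":40,"hand":-1},{"rx":0,"ry":0,"rz":24,"tx":-180,"ty":52,"tz":60,"hand":-1},{"rx":0,"ry":0,"rz":30,"tx":-220,"ty":65,"tz":80,"hand":-1},{"rx":0,"ry":0,"rz":34.3,"tx":-249,"ty":72.5,"tz":95,"hand":-1},{"rx":0,"ry":0,"rz":34.3,"tx":-249,"ty":72.5,"tz":95,"hand":-0.5},{"rx":0,"ry":0,"rz":34.3,"tx":-249,"ty":72.5,"tz":95,"hand":-0.5}]' 40
python3 - <<'E'
from to import *
show((.5906,.0861,.018),77.7)
st=bot.observe();f=viewer.grab_frame("wrist");im=f["pixels"].copy()
cv2.imwrite("pics/w1.png",im)
print(proj(f,(.5906,.0861,.048),st))
E
```

```text
clock: 2.2
position: [0.5903, 0.0881, 0.1076]
tool_rot: [-3.141, 0.0, 1.361]
force: [-0.0, 1.1, 0.0]
grip_width: 0.0638
clock 2.2 pos [0.5903 0.0881 0.1076] rpy [-180.    0.   78.] F [-0.01  1.07  0.02] w 0.0638
t [-1.9  0.8 89.6] r [-0.   0.   0.3]
[[321.16535532 207.24070578]]
```

View pics/w1.png

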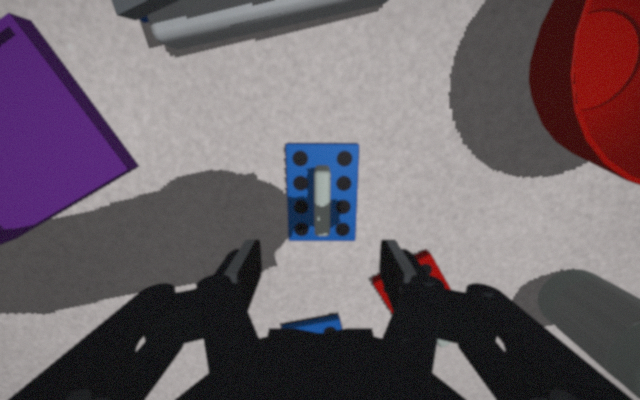

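The wrist view has carrier A's bar at about (322,202), against a prediction of (321,207), so it is aligned with the jaws. Now I descend.

```bash
python3 -m creep '[{"rx":0,"ry":0,"rz":0,"tx":0,"ty":1,"tz":25,"hand":-0.4},{"rx":0,"ry":0,"rz":0,"tx":0,"ty":1,"tz":50,"hand":-0.2},{"rx":0,"ry":0,"rz":0,"tx":0,"ty":1,"tz":70,"hand":-0.1},{"rx":0,"ry":0,"rz":0,"tx":0,"ty":1,"tz":84,"hand":-0.1},{"rx":0,"ry":0,"rz":0,"tx":0,"ty":1,"tz":87,"hand":-0.1},{"rx":0,"ry":0,"rz":0,"tx":0,"ty":1,"tz":87,"hand":-0.1},{"rx":0,"ry":0,"rz":0,"tx":0,"ty":1,"tz":87,"hand":-0.1}]' 40
```

```text
clock: 2.95
position: [0.5919, 0.0886, 0.022]
tool_rot: [3.14, -0.001, 1.362]
force: [0.1, -1.0, -0.6]
grip_width: 0.0468
```

```bash
python3 -m creep '[{"rx":0,"ry":0,"rz":0,"tx":0,"ty":0,"tz":3,"hand":0.2},{"rx":0,"ry":0,"rz":0,"tx":0,"ty":0,"tz":3,"hand":0.5},{"rx":0,"ry":0,"rz":0,"tx":0,"ty":0,"tz":3,"hand":0.8},{"rx":0,"ry":0,"rz":0,"tx":0,"ty":0,"tz":3,"hand":1},{"rx":0,"ry":0,"rz":0,"tx":0,"ty":0,"tz":3,"hand":1},{"rx":0,"ry":0,"rz":0,"tx":0,"ty":0,"tz":3,"hand":1},{"rx":0,"ry":0,"rz":0,"tx":0,"ty":0,"tz":3,"hand":1}]' 60
python3 -c "
from to import *
show((.5206,.088,.019),78)"
```

```text
clock: 3.65
position: [0.5919, 0.0884, 0.0184]
tool_rot: [3.141, -0.0, 1.361]
force: [1.1, -0.5, 4.6]
grip_width: 0.0097
clock 3.65 pos [0.5919 0.0884 0.0184] rpy [180.  -0.  78.] F [ 1.1  -0.49  4.58] w 0.0097
t [-15.2 -69.6  -0.7] r [ 0. -0. -0.]
```

```bash
python3 -m creep '[{"rx":0,"ry":0,"rz":0,"tx":-1,"ty":-4,"tz":-0.4,"hand":1},{"rx":0,"ry":0,"rz":0,"tx":-2,"ty":-9,"tz":-0.4,"hand":1},{"rx":0,"ry":0,"rz":0,"tx":-3,"ty":-14,"tz":-0.4,"hand":1},{"rx":0,"ry":0,"rz":0,"tx":-4,"ty":-20,"tz":-0.4,"hand":1},{"rx":0,"ry":0,"rz":0,"tx":-5,"ty":-25,"tz":-0.4,"hand":1}]'
python3 -m creep '[{"rx":0,"ry":0,"rz":0,"tx":-1,"ty":-5,"tz":0,"hand":1},{"rx":0,"ry":0,"rz":0,"tx":-2,"ty":-10,"tz":0,"hand":1},{"rx":0,"ry":0,"rz":0,"tx":-3,"ty":-15,"tz":0,"hand":1},{"rx":0,"ry":0,"rz":0,"tx":-4,"ty":-20,"tz":0,"hand":1}]'
python3 -m creep '[{"rx":0,"ry":0,"rz":0,"tx":-1,"ty":-5,"tz":0,"hand":1},{"rx":0,"ry":0,"rz":0,"tx":-2,"ty":-10,"tz":0,"hand":1},{"rx":0,"ry":0,"rz":0,"tx":-3,"ty":-15,"tz":0,"hand":1},{"rx":0,"ry":0,"rz":0,"tx":-4,"ty":-20,"tz":0,"hand":1}]'
python3 -m creep '[{"rx":0,"ry":0,"rz":0,"tx":-1,"ty":-5,"tz":0,"hand":1},{"rx":0,"ry":0,"rz":0,"tx":-2,"ty":-10,"tz":0,"hand":1}]'
```

```text
clock: 4.15
position: [0.5656, 0.0887, 0.0185]
tool_rot: [3.141, -0.0, 1.361]
force: [5.7, 0.2, 0.5]
grip_width: 0.0096
clock: 4.55
position: [0.5453, 0.089, 0.0185]
tool_rot: [3.141, -0.0, 1.361]
force: [4.9, 0.4, 0.4]
grip_width: 0.0099
clock: 4.95
position: [0.5249, 0.0892, 0.0185]
tool_rot: [3.141, -0.0, 1.361]
force: [4.3, 0.2, -0.4]
grip_width: 0.0097
clock: 5.15
position: [0.5146, 0.0893, 0.0185]
tool_rot: [3.141, -0.0, 1.361]
force: [4.6, -0.0, 0.2]
grip_width: 0.0099
```

Carrier A drags at about 4.3–5.7 N with almost no vertical load, which looks rough. I release it and drag B to compare.

```bash
python3 -m creep '[{"rx":0,"ry":0,"rz":0,"tx":0,"ty":0,"tz":0,"hand":-0.1},{"rx":0,"ry":0,"rz":0,"tx":0,"ty":0,"tz":0,"hand":-0.1},{"rx":0,"ry":0,"rz":0,"tx":0,"ty":0,"tz":0,"hand":-0.1},{"rx":0,"ry":0,"rz":0,"tx":0,"ty":0,"tz":0,"hand":-0.1},{"rx":0,"ry":0,"rz":0,"tx":0,"ty":0,"tz":-15,"hand":-0.1},{"rx":0,"ry":0,"rz":0,"tx":0,"ty":0,"tz":-40,"hand":-0.1},{"rx":0,"ry":0,"rz":0,"tx":0,"ty":0,"tz":-65,"hand":-0.1},{"rx":0,"ry":0,"rz":0,"tx":0,"ty":0,"tz":-65,"hand":-0.1}]'
python3 -c "
from to import *
show((.5451,-.1108,.083),89.4)"
```

```text
clock: 5.95
position: [0.5164, 0.0895, 0.0859]
tool_rot: [3.138, -0.002, 1.361]
force: [1.0, 0.2, -0.5]
grip_width: 0.0469
clock 5.95 pos [0.5164 0.0895 0.0859] rpy [ 1.798e+02 -1.000e-01  7.800e+01] F [ 0.97  0.2  -0.46] w 0.0469
t [-189.9   69.8    2.8] r [  0.2  -0.1 -11.4]
```

```bash
python3 -m creep '[{"rx":0,"ry":0,"rz":-2,"tx":-35,"ty":13,"tz":0,"hand":-0.1},{"rx":0,"ry":0,"rz":-4,"tx":-75,"ty":28,"tz":0,"hand":-0.1},{"rx":0,"ry":0,"rz":-7,"tx":-115,"ty":42,"tz":0,"hand":-0.1},{"rx":0,"ry":0,"rz":-9,"tx":-155,"ty":57,"tz":0,"hand":-0.1},{"rx":0,"ry":0,"rz":-11.4,"tx":-190,"ty":70,"tz":0,"hand":-0.1},{"rx":0,"ry":0,"rz":-11.4,"tx":-190,"ty":70,"tz":0,"hand":-0.1},{"rx":0,"ry":0,"rz":-11.4,"tx":-190,"ty":70,"tz":0,"hand":-0.1}]'
python3 - <<'E'
from to import *
show((.5451,-.1108,.0185),89.4)
st=bot.observe();f=viewer.grab_frame("wrist");im=f["pixels"].copy()
cv2.imwrite("pics/w2.png",im)
print(proj(f,(.5451,-.1108,.048),st))
E
```

```text
clock: 6.65
position: [0.5435, -0.1118, 0.0828]
tool_rot: [-3.141, -0.0, 1.558]
force: [-0.2, 0.3, -0.0]
grip_width: 0.047
clock 6.65 pos [ 0.5435 -0.1118  0.0828] rpy [-180.    -0.    89.3] F [-0.17  0.27 -0.04] w 0.047
t [ 1.   1.6 64.3] r [-0.  -0.  -0.1]
[[322.11580492 213.26101064]]
```

View pics/w2.png

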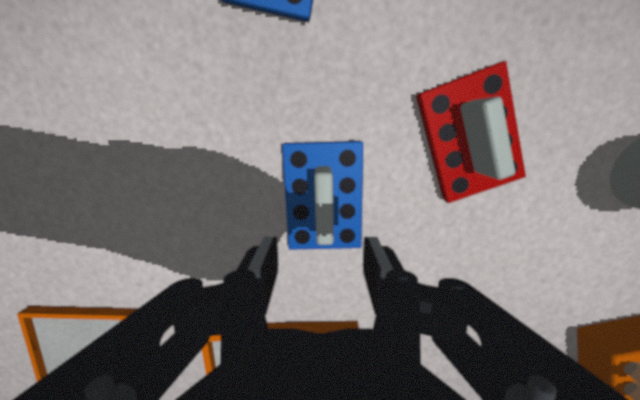

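The bar sits at about (324,206), close to the predicted (322,213). Descend and grip.

```bash
python3 -m creep '[{"rx":0,"ry":0,"rz":0,"tx":2,"ty":2,"tz":20,"hand":-0.1},{"rx":0,"ry":0,"rz":0,"tx":2,"ty":2,"tz":42,"hand":-0.1},{"rx":0,"ry":0,"rz":0,"tx":2,"ty":2,"tz":58,"hand":-0.1},{"rx":0,"ry":0,"rz":0,"tx":2,"ty":2,"tz":64,"hand":-0.1},{"rx":0,"ry":0,"rz":0,"tx":2,"ty":2,"tz":64,"hand":0}]' 60
python3 -m creep '[{"rx":0,"ry":0,"rz":0,"tx":0,"ty":0,"tz":0,"hand":0.3},{"rx":0,"ry":0,"rz":0,"tx":0,"ty":0,"tz":0,"hand":0.6},{"rx":0,"ry":0,"rz":0,"tx":0,"ty":0,"tz":0,"hand":1},{"rx":0,"ry":0,"rz":0,"tx":0,"ty":0,"tz":0,"hand":1},{"rx":0,"ry":0,"rz":0,"tx":0,"ty":0,"tz":0,"hand":1},{"rx":0,"ry":0,"rz":0,"tx":0,"ty":0,"tz":0,"hand":1}]' 60
```

```text
clock: 7.2
position: [0.5455, -0.1081, 0.0188]
tool_rot: [-3.14, -0.0, 1.562]
force: [-0.4, 0.1, 0.5]
grip_width: 0.043
clock: 7.8
position: [0.5462, -0.1091, 0.0198]
tool_rot: [3.141, -0.0, 1.56]
force: [-1.8, 0.1, 7.2]
grip_width: 0.0001
```

```bash
python3 -c "
from to import *
show((.4651,-.1108,.0185),89.4)"
```

```text
clock 7.8 pos [ 0.5462 -0.1091  0.0198] rpy [180.   -0.   89.4] F [-1.8   0.08  7.17] w 0.0001
t [ -2.5 -81.1   1.3] r [ 0. -0.  0.]
```

The gripper shut completely, so something is off. I look before moving.

```bash
python3 - <<'E'
from to import *
f=viewer.grab_frame("wrist");a=f["pixels"]
b=viewer.grab_frame("scene")["pixels"]
cv2.imwrite("pics/w3.png",a)
cv2.imwrite("pics/s3.png",cv2.resize(b[120:320,180:400],None,fx=3.5,fy=3,interpolation=cv2.INTER_CUBIC))
E
```

```text
(no output)
```

View pics/w3.png

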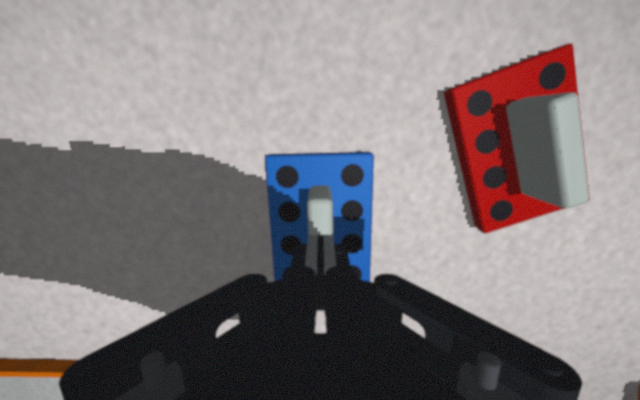

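View pics/s3.png

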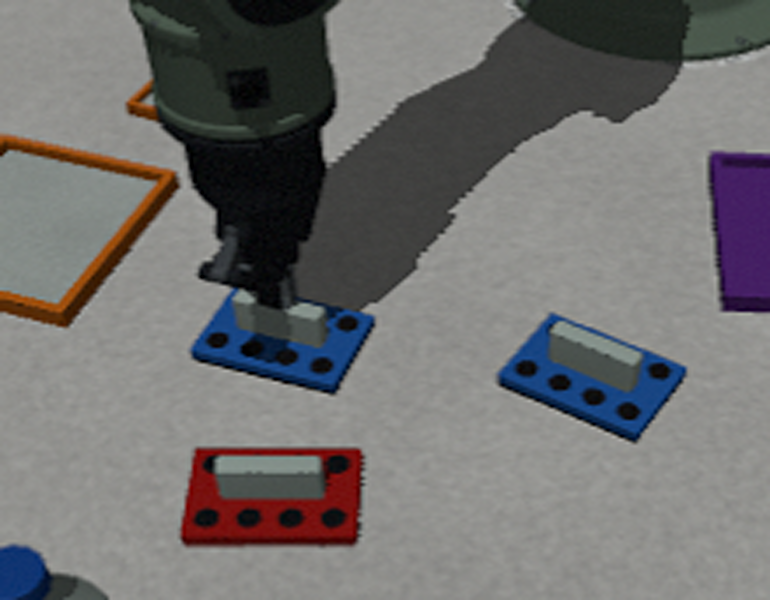

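The scene view shows the fingers straddling the bar, and carrier A did move. I check by dragging slowly.

```bash
python3 -m creep '[{"rx":0,"ry":0,"rz":0,"tx":0,"ty":-2,"tz":-0.6,"hand":1},{"rx":0,"ry":0,"rz":0,"tx":0,"ty":-6,"tz":-0.6,"hand":1},{"rx":0,"ry":0,"rz":0,"tx":0,"ty":-10,"tz":-0.6,"hand":1},{"rx":0,"ry":0,"rz":0,"tx":0,"ty":-15,"tz":-0.6,"hand":1},{"rx":0,"ry":0,"rz":0,"tx":0,"ty":-20,"tz":-0.6,"hand":1}]'
python3 -m creep '[{"rx":0,"ry":0,"rz":0,"tx":0,"ty":-5,"tz":0,"hand":1},{"rx":0,"ry":0,"rz":0,"tx":0,"ty":-10,"tz":0,"hand":1}]'
python3 - <<'E'
from to import *
b=viewer.grab_frame("scene")["pixels"]
cv2.imwrite("pics/s4.png",cv2.resize(b[160:260,210:310],None,fx=6,fy=6,interpolation=cv2.INTER_CUBIC))
E
```

```text
clock: 8.4
position: [0.5254, -0.109, 0.02]
tool_rot: [-3.141, 0.0, 1.56]
force: [0.6, 0.7, 0.1]
grip_width: 0.0003
clock: 8.6
position: [0.5155, -0.1089, 0.02]
tool_rot: [3.142, 0.0, 1.56]
force: [-0.5, -0.2, 0.4]
grip_width: -0.0005
```

View pics/s4.png

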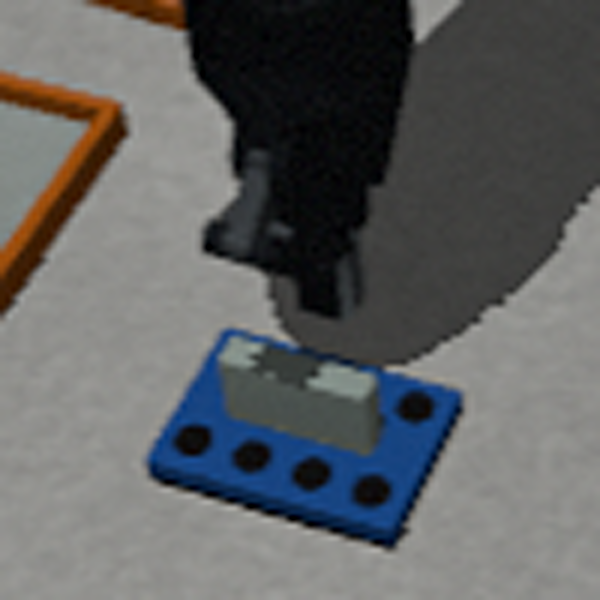

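```bash
python3 - <<'E'
from loc import *
from to import *
show((.5451,-.1108,.083),89.4)
st=bot.observe()
f=viewer.grab_frame("scene");t=viewer.grab_frame("top")
print("tcp",proj(f,st["position"]),proj(t,st["position"]))
for z in(.03,.04,.05,.06):print(z,proj(f,st["position"]*[1,1,0]+[0,0,z]))
print("bartop",proj(f,(.5451,-.1108,.048)))
cv2.imwrite("pics/t4.png",cv2.resize(t["pixels"][130:220,260:410],None,fx=5,fy=5,interpolation=cv2.INTER_CUBIC))
for box in((265,135,335,215),(340,155,400,205)):
    print("car",fitrect(t,rect(blue(t,box)),0.012))
w=viewer.grab_frame("wrist");cv2.imwrite("pics/w4.png",w["pixels"])
E
```

```text
clock 8.65 pos [ 0.5147 -0.1089  0.02  ] rpy [-180.    -0.    89.4] F [-0.67  0.14 -0.3 ] w 0.0002
t [ -1.6  30.4 -63. ] r [-0. -0. -0.]
tcp [[265.9016942  219.02384275]] [[368.18899609 191.26034449]]
0.03 [[265.55619241 216.14484767]]
0.04 [[265.20619812 213.22630069]]
0.05 [[264.85095308 210.26178541]]
0.06 [[264.49034363 207.25024994]]
bartop [[258.40062206 220.35978438]]
car (512.27587890625, 87.16371154785156, 99.7144546508789, 68.88520812988281, 77.64116668701172)Traceback (most recent call last):
  File "<stdin>", line 11, in <module>
  File "loc.py", line 4, in rect
    m=mask.astype(np.uint8); c=max(cv2.findContours(m,cv2.RETR_EXTERNAL,cv2.CHAIN_APPROX_NONE)[0],key=cv2.contourArea)
                               ~~~^^^^^^^^^^^^^^^^^^^^^^^^^^^^^^^^^^^^^^^^^^^^^^^^^^^^^^^^^^^^^^^^^^^^^^^^^^^^^^^^^^^^
ValueError: max() iterable argument is empty
```

View pics/t4.png

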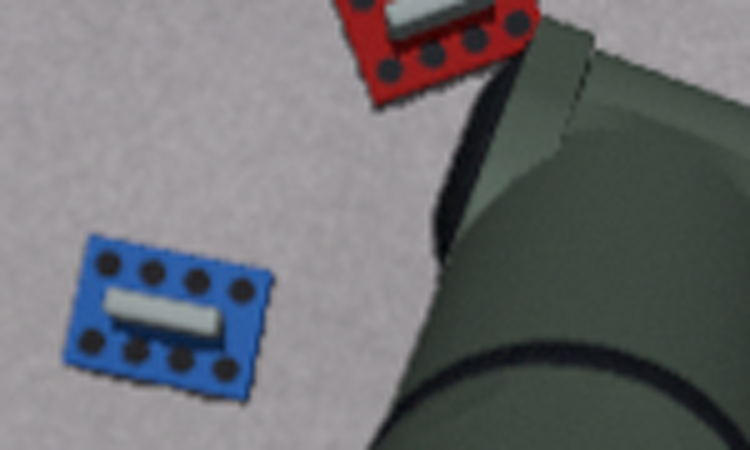

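Carrier B did not move: the fingertips show at pixel (264,212), which is about z = 0.045, while the reported TCP is at 0.02. The tips closed over the bar's top. I check the true tip height against the wrist camera.

```bash
python3 - <<'E'
from loc import *
from to import *
# camera height from the saved wrist picture w2 (plate size) 
st=bot.observe();w=viewer.grab_frame("wrist");cv2.imwrite("pics/w4.png",w["pixels"])
print(np.round(w["tool_from_camera"],4),w["vertical_fov"],w["cx"],w["cy"],w["distortion"])
for z in(0,-.019,-.03,-.054,-.08): 
    print(z,proj(w,toolR(st)@[0,0,z]+st["position"],st))
im=cv2.imread("pics/w2.png");f2=dict(w);f2["pixels"]=im
s2=dict(position=np.array([.5435,-.1118,.0828]),tool_rot=np.array([np.pi,0,1.558]))
c=rect(blue(f2,(270,130,375,255)));print("w2",fitrect(f2,c,.012,s2))
f2["pixels"]=cv2.imread("pics/w1.png");s2=dict(position=np.array([.5903,.0881,.1076]),tool_rot=np.array([np.pi,0,1.361]))
print("w1",fitrect(f2,rect(blue(f2,(275,130,370,255))),.012,s2))
E
```

```text
[[ 2.000e-04 -9.609e-01 -2.767e-01  7.130e-02]
 [ 1.000e+00  1.000e-04  1.000e-04 -0.000e+00]
 [-1.000e-04 -2.767e-01  9.609e-01 -1.714e-01]
 [ 0.000e+00  0.000e+00  0.000e+00  1.000e+00]] 71.48114347034839 320.0806930364902 199.90290239728742 [0.01330167 0.         0.         0.         0.        ]
0 [[320.09579392 231.6650058 ]]
-0.019 [[320.10082805 243.95783543]]
-0.03 [[320.10428419 252.39723704]]
-0.054 [[320.11374763 275.50492021]]
-0.08 [[320.12861694 311.81071322]]
w2 (546.288330078125, -108.08501434326172, 99.14222717285156, 69.21466827392578, -89.3240355849266)
w1 (591.8594360351562, 88.46456146240234, 97.33018493652344, 69.04910278320312, 77.97325134277344)
```

View pics/w4.png

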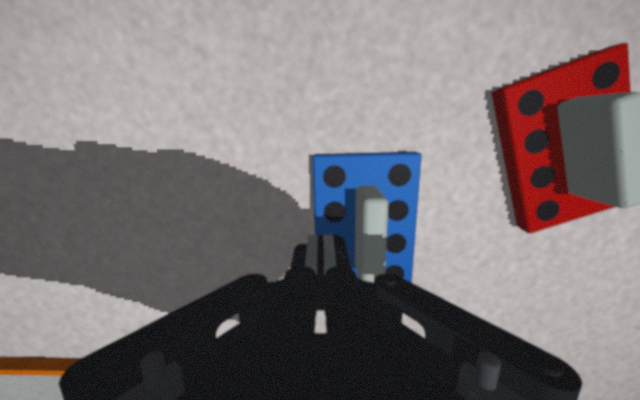

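```bash
python3 - <<'E'
from loc import *
from to import *
st=bot.observe();w=viewer.grab_frame("wrist")
for x in(.011,0,-.011):
  for z in(0,-.01,-.02,-.03): 
    print(x,z,proj(w,toolR(st)@[x,0,z]+st["position"],st).round(0), proj(w,toolR(st)@[x,0.01,z]+st["position"],st).round(0))
cv2.imwrite("pics/w5.png",cv2.resize(w["pixels"][200:300,250:400],None,fx=5,fy=5,interpolation=cv2.INTER_CUBIC))
E
```

```text
0.011 0 [[320. 216.]] [[335. 216.]]
0.011 -0.01 [[320. 221.]] [[336. 221.]]
0.011 -0.02 [[320. 227.]] [[337. 227.]]
0.011 -0.03 [[320. 234.]] [[338. 234.]]
0 0 [[320. 232.]] [[335. 232.]]
0 -0.01 [[320. 238.]] [[336. 238.]]
0 -0.02 [[320. 245.]] [[337. 245.]]
0 -0.03 [[320. 252.]] [[338. 252.]]
-0.011 0 [[320. 247.]] [[335. 247.]]
-0.011 -0.01 [[320. 254.]] [[336. 254.]]
-0.011 -0.02 [[320. 261.]] [[337. 261.]]
-0.011 -0.03 [[320. 270.]] [[338. 270.]]
```

View pics/w5.png

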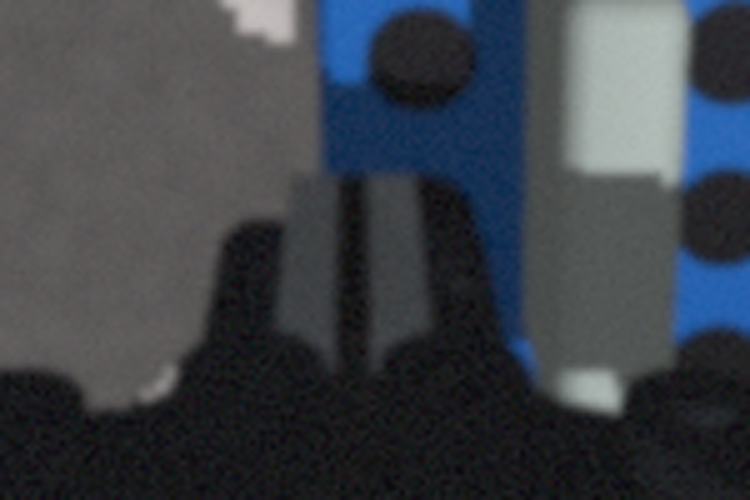

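The visible tip edge (row 235) sits about 28–30 mm behind the reported TCP, and the scene view and the bar-top contact agree. The pads also read about 4 mm low when shut, so A's 9.7 mm reading was the 14 mm bar, caught by its top edge. I'll aim for a reported z of about -0.004, descending stepwise while I watch the force.

```bash
python3 -m creep '[{"rx":0,"ry":0,"rz":0,"tx":0,"ty":0,"tz":-25,"hand":0.5},{"rx":0,"ry":0,"rz":0,"tx":0,"ty":10,"tz":-40,"hand":-0.1},{"rx":0,"ry":0,"rz":0,"tx":0,"ty":31.5,"tz":-40,"hand":-0.1},{"rx":0,"ry":0,"rz":0,"tx":0,"ty":31.5,"tz":-40,"hand":-0.1},{"rx":0,"ry":0,"rz":0,"tx":0,"ty":31.5,"tz":-25,"hand":-0.1},{"rx":0,"ry":0,"rz":0,"tx":0,"ty":31.5,"tz":-5,"hand":-0.1},{"rx":0,"ry":0,"rz":0,"tx":0,"ty":31.5,"tz":5,"hand":-0.1},{"rx":0,"ry":0,"rz":0,"tx":0,"ty":31.5,"tz":5,"hand":-0.1}]' 40
python3 -m creep '[{"rx":0,"ry":0,"rz":0,"tx":0,"ty":0,"tz":6,"hand":-0.1},{"rx":0,"ry":0,"rz":0,"tx":0,"ty":0,"tz":12,"hand":-0.1},{"rx":0,"ry":0,"rz":0,"tx":0,"ty":0,"tz":12,"hand":-0.1}]'
python3 - <<'E'
from to import *
b=viewer.grab_frame("scene")["pixels"]
cv2.imwrite("pics/s5.png",cv2.resize(b[160:260,210:310],None,fx=6,fy=6,interpolation=cv2.INTER_CUBIC))
w=viewer.grab_frame("wrist")["pixels"];cv2.imwrite("pics/w6.png",w)
E
```

```text
clock: 9.65
position: [0.5459, -0.1091, 0.0132]
tool_rot: [-3.138, -0.0, 1.56]
force: [0.7, 0.2, 1.4]
grip_width: 0.047
clock: 9.95
position: [0.5472, -0.1091, 0.0026]
tool_rot: [-3.141, -0.0, 1.56]
force: [-0.2, 0.4, 0.9]
grip_width: 0.0474
```

View pics/s5.png

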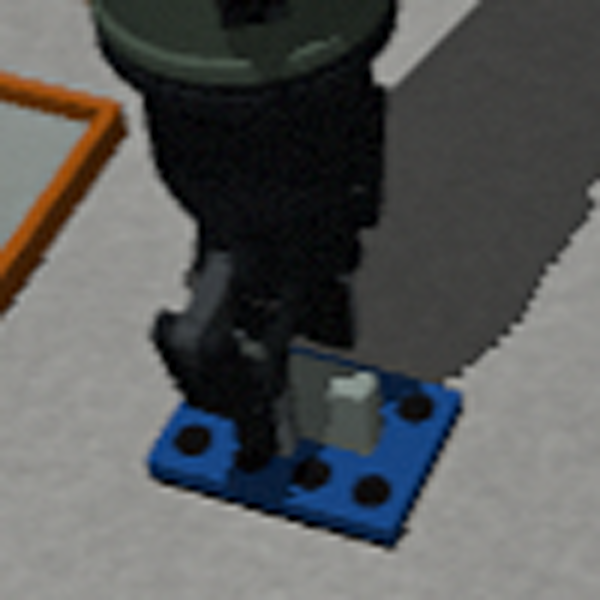

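View pics/w6.png

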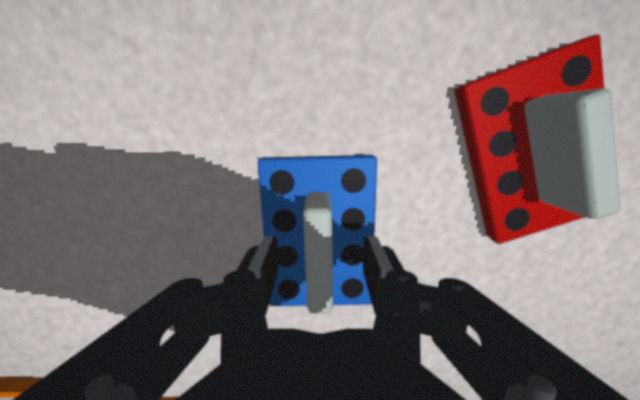

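The fingers now straddle the bar properly: pads at (270,255) and (372,255), bar spanning (318,195)–(318,310). Close.

```bash
python3 -m creep '[{"rx":0,"ry":0,"rz":0,"tx":0,"ty":0,"tz":2,"hand":0.2},{"rx":0,"ry":0,"rz":0,"tx":0,"ty":0,"tz":3,"hand":0.5},{"rx":0,"ry":0,"rz":0,"tx":0,"ty":0,"tz":3,"hand":1},{"rx":0,"ry":0,"rz":0,"tx":0,"ty":0,"tz":3,"hand":1},{"rx":0,"ry":0,"rz":0,"tx":0,"ty":0,"tz":3,"hand":1},{"rx":0,"ry":0,"rz":0,"tx":0,"ty":0,"tz":3,"hand":1}]' 60
```

```text
clock: 10.65
position: [0.5475, -0.1092, 0.0001]
tool_rot: [3.141, 0.0, 1.56]
force: [-0.6, 1.2, 1.9]
grip_width: 0.0128
```

Now the bar is held at 12.8 mm. I drag toward the robot.

```bash
python3 -m creep '[{"rx":0,"ry":0,"rz":0,"tx":0,"ty":-4,"tz":-0.1,"hand":1},{"rx":0,"ry":0,"rz":0,"tx":0,"ty":-9,"tz":-0.2,"hand":1},{"rx":0,"ry":0,"rz":0,"tx":0,"ty":-14,"tz":-0.2,"hand":1},{"rx":0,"ry":0,"rz":0,"tx":0,"ty":-20,"tz":-0.2,"hand":1},{"rx":0,"ry":0,"rz":0,"tx":0,"ty":-25,"tz":-0.2,"hand":1}]'
python3 -m creep '[{"rx":0,"ry":0,"rz":0,"tx":0,"ty":-5,"tz":0,"hand":1},{"rx":0,"ry":0,"rz":0,"tx":0,"ty":-10,"tz":0,"hand":1},{"rx":0,"ry":0,"rz":0,"tx":0,"ty":-15,"tz":0,"hand":1},{"rx":0,"ry":0,"rz":0,"tx":0,"ty":-20,"tz":0,"hand":1}]'
python3 -m creep '[{"rx":0,"ry":0,"rz":0,"tx":0,"ty":-5,"tz":0,"hand":1},{"rx":0,"ry":0,"rz":0,"tx":0,"ty":-10,"tz":0,"hand":1},{"rx":0,"ry":0,"rz":0,"tx":0,"ty":-15,"tz":0,"hand":1},{"rx":0,"ry":0,"rz":0,"tx":0,"ty":-20,"tz":0,"hand":1}]'
python3 -m creep '[{"rx":0,"ry":0,"rz":0,"tx":0,"ty":-5,"tz":0,"hand":1},{"rx":0,"ry":0,"rz":0,"tx":0,"ty":-10,"tz":0,"hand":1}]'
python3 - <<'E'
from to import *
b=viewer.grab_frame("scene")["pixels"]
cv2.imwrite("pics/s6.png",cv2.resize(b[140:290,130:380],None,fx=3,fy=3,interpolation=cv2.INTER_CUBIC))
show((.5005,-.322,.1),90.8)
E
```

```text
clock: 11.15
position: [0.5216, -0.1089, 0.0001]
tool_rot: [-3.141, -0.0, 1.56]
force: [0.5, -0.2, -4.5]
grip_width: 0.0126
clock: 11.55
position: [0.5019, -0.1087, 0.0001]
tool_rot: [-3.141, -0.0, 1.56]
force: [0.5, 0.1, -6.8]
grip_width: 0.0125
clock: 11.95
position: [0.4819, -0.1085, 0.0001]
tool_rot: [-3.141, -0.0, 1.56]
force: [0.2, 0.1, -8.1]
grip_width: 0.0121
clock: 12.15
position: [0.472, -0.1084, 0.0002]
tool_rot: [3.142, 0.0, 1.56]
force: [0.6, 0.0, -8.0]
grip_width: 0.0129
clock 12.2 pos [ 4.711e-01 -1.084e-01  2.000e-04] rpy [-179.9   -0.    89.4] F [-1.9  -0.35 -8.27] w 0.0126
t [-213.3   31.6  -99.9] r [-0.1 -0.  -1.4]
```

View pics/s6.png

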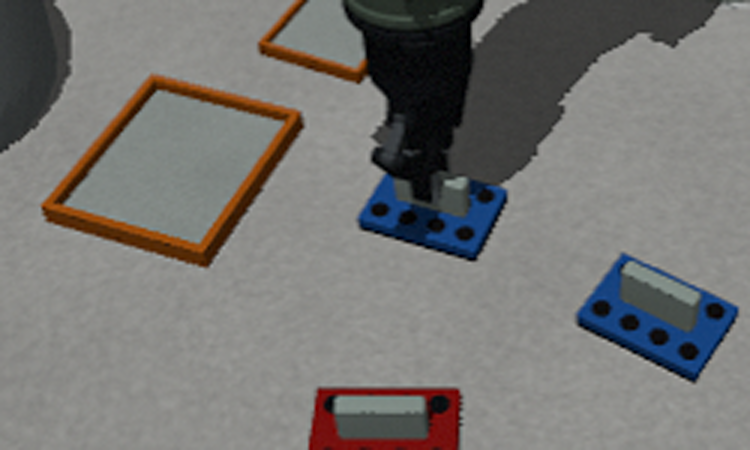

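The arm was carrying the weight (Fz −8 N), so that reading tells nothing. I lower slightly and drag back with the carrier's weight on the bench.

```bash
python3 -m creep '[{"rx":0,"ry":0,"rz":0,"tx":0,"ty":0,"tz":0.4,"hand":1},{"rx":0,"ry":0,"rz":0,"tx":0,"ty":4,"tz":0.4,"hand":1},{"rx":0,"ry":0,"rz":0,"tx":0,"ty":8,"tz":0.4,"hand":1},{"rx":0,"ry":0,"rz":0,"tx":0,"ty":12,"tz":0.4,"hand":1}]'
python3 -m creep '[{"rx":0,"ry":0,"rz":0,"tx":0,"ty":4,"tz":0.2,"hand":1},{"rx":0,"ry":0,"rz":0,"tx":0,"ty":8,"tz":0.2,"hand":1},{"rx":0,"ry":0,"rz":0,"tx":0,"ty":12,"tz":0.2,"hand":1}]'
python3 -m creep '[{"rx":0,"ry":0,"rz":0,"tx":0,"ty":4,"tz":0.2,"hand":1},{"rx":0,"ry":0,"rz":0,"tx":0,"ty":8,"tz":0.2,"hand":1},{"rx":0,"ry":0,"rz":0,"tx":0,"ty":12,"tz":0.2,"hand":1}]'
```

```text
clock: 12.6
position: [0.4852, -0.1086, 0.0001]
tool_rot: [3.141, 0.0, 1.56]
force: [-2.5, 0.0, 6.6]
grip_width: 0.0127
clock: 12.9
position: [0.4973, -0.1088, 0.0001]
tool_rot: [3.141, 0.0, 1.56]
force: [-3.2, -0.2, 11.8]
grip_width: 0.0127
clock: 13.2
position: [0.5094, -0.1089, 0.0001]
tool_rot: [3.14, 0.0, 1.56]
force: [-3.4, 0.2, 15.8]
grip_width: 0.0131
```

B: 2.5–3.4 N at 14–24 N normal load, so μ is about 0.16 (slick). A: about 4.6 N at about 8 N, so μ is about 0.58 (rough). B goes to the tray.

```bash
python3 -m creep '[{"rx":0,"ry":0,"rz":0,"tx":0,"ty":0,"tz":-10,"hand":1},{"rx":0,"ry":0,"rz":0,"tx":0,"ty":0,"tz":-25,"hand":1},{"rx":0,"ry":0,"rz":0,"tx":-10,"ty":0,"tz":-45,"hand":1},{"rx":0,"ry":0,"rz":-0.5,"tx":-35,"ty":-2,"tz":-50,"hand":1},{"rx":0,"ry":0,"rz":-1,"tx":-65,"ty":-4,"tz":-50,"hand":1},{"rx":0,"ry":0,"rz":-1.4,"tx":-95,"ty":-6,"tz":-50,"hand":1},{"rx":0,"ry":0,"rz":-1.4,"tx":-125,"ty":-8,"tz":-50,"hand":1},{"rx":0,"ry":0,"rz":-1.4,"tx":-155,"ty":-9,"tz":-50,"hand":1}]' 80
python3 -m creep '[{"rx":0,"ry":0,"rz":0,"tx":-25,"ty":0,"tz":0,"hand":1},{"rx":0,"ry":0,"rz":0,"tx":-45,"ty":0,"tz":0,"hand":1},{"rx":0,"ry":0,"rz":0,"tx":-57,"ty":0,"tz":0,"hand":1},{"rx":0,"ry":0,"rz":0,"tx":-57,"ty":0,"tz":0,"hand":1},{"rx":0,"ry":0,"rz":0,"tx":-57,"ty":0,"tz":0,"hand":1}]'
python3 - <<'E'
from to import *
show((.5005,-.322,.0072),90.5)
b=viewer.grab_frame("scene")["pixels"]
cv2.imwrite("pics/s7.png",cv2.resize(b[120:270,110:310],None,fx=4,fy=4,interpolation=cv2.INTER_CUBIC))
E
```

```text
clock: 14.0
position: [0.4975, -0.2647, 0.0496]
tool_rot: [-3.141, -0.0, 1.585]
force: [0.3, -0.4, -8.5]
grip_width: 0.0123
clock: 14.5
position: [0.4986, -0.3197, 0.0493]
tool_rot: [-3.141, -0.001, 1.585]
force: [-0.1, 0.1, -8.4]
grip_width: 0.0118
clock 14.5 pos [ 0.4986 -0.3197  0.0493] rpy [-180.    -0.    90.8] F [-0.05  0.09 -8.44] w 0.0118
t [-2.3  1.9 42.1] r [-0.  -0.   0.3]
```

View pics/s7.png

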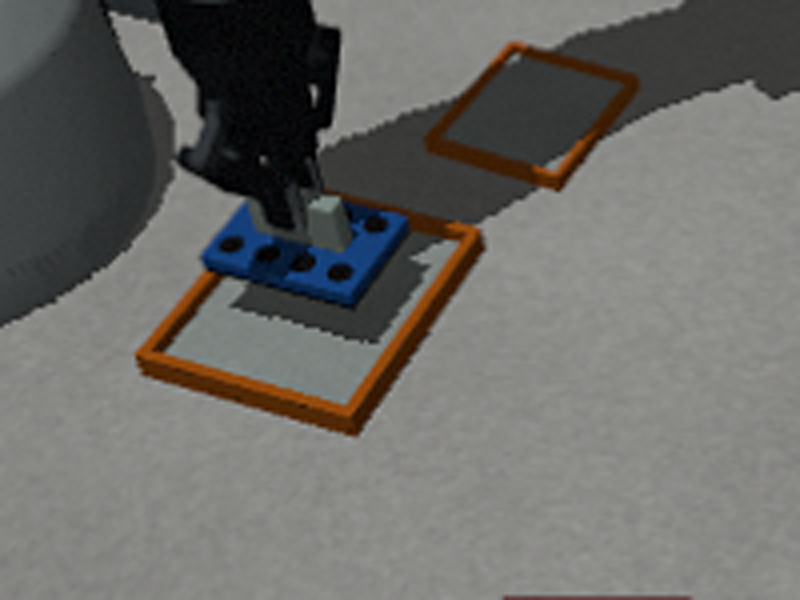

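Carrier B hangs level above the large orange tray. I lower it gently.

```bash
python3 -m creep '[{"rx":0,"ry":0,"rz":0,"tx":-2,"ty":2,"tz":10,"hand":1},{"rx":0,"ry":0,"rz":0,"tx":-2,"ty":2,"tz":22,"hand":1},{"rx":0,"ry":0,"rz":0,"tx":-2,"ty":2,"tz":32,"hand":1},{"rx":0,"ry":0,"rz":0,"tx":-2,"ty":2,"tz":37,"hand":1},{"rx":0,"ry":0,"rz":0,"tx":-2,"ty":2,"tz":39,"hand":1},{"rx":0,"ry":0,"rz":0,"tx":-2,"ty":2,"tz":40,"hand":1}]'
python3 -m creep '[{"rx":0,"ry":0,"rz":0,"tx":0,"ty":0,"tz":0.7,"hand":1},{"rx":0,"ry":0,"rz":0,"tx":0,"ty":0,"tz":1.2,"hand":1},{"rx":0,"ry":0,"rz":0,"tx":0,"ty":0,"tz":1.7,"hand":1},{"rx":0,"ry":0,"rz":0,"tx":0,"ty":0,"tz":1.7,"hand":1}]'
```

```text
clock: 15.15
position: [0.5006, -0.3226, 0.0092]
tool_rot: [-3.141, -0.0, 1.585]
force: [-0.5, 0.6, -7.3]
grip_width: 0.0123
clock: 15.55
position: [0.5008, -0.3226, 0.0078]
tool_rot: [3.141, 0.0, 1.585]
force: [0.5, 0.5, -7.8]
grip_width: 0.0119
```

```bash
python3 -m creep '[{"rx":0,"ry":0,"rz":0,"tx":0,"ty":0,"tz":0.5,"hand":1},{"rx":0,"ry":0,"rz":0,"tx":0,"ty":0,"tz":0.8,"hand":1},{"rx":0,"ry":0,"rz":0,"tx":0,"ty":0,"tz":0.8,"hand":1}]'
```

```text
clock: 15.85
position: [0.5009, -0.3227, 0.0072]
tool_rot: [3.141, 0.0, 1.585]
force: [-1.0, 0.1, 0.0]
grip_width: 0.012
```

Fully supported. I release and go to A, at (0.512, 0.087) with yaw 77.6°.

```bash
python3 -m creep '[{"rx":0,"ry":0,"rz":0,"tx":0,"ty":0,"tz":0,"hand":0.4},{"rx":0,"ry":0,"rz":0,"tx":0,"ty":0,"tz":0,"hand":-0.1},{"rx":0,"ry":0,"rz":0,"tx":0,"ty":0,"tz":0,"hand":-0.1},{"rx":0,"ry":0,"rz":0,"tx":0,"ty":0,"tz":0,"hand":-0.1},{"rx":0,"ry":0,"rz":0,"tx":0,"ty":0,"tz":-15,"hand":-0.1},{"rx":0,"ry":0,"rz":0,"tx":0,"ty":0,"tz":-40,"hand":-0.1},{"rx":0,"ry":0,"rz":0,"tx":0,"ty":0,"tz":-70,"hand":-0.1},{"rx":0,"ry":0,"rz":0,"tx":20,"ty":0,"tz":-75,"hand":-0.1}]' 60
python3 - <<'E'
from to import *
show((.5123,.0872,.06),77.7)
E
```

```text
clock: 16.65
position: [0.5014, -0.3057, 0.0861]
tool_rot: [3.137, 0.004, 1.582]
force: [-0.4, -1.5, -1.0]
grip_width: 0.047
clock 16.65 pos [ 0.5014 -0.3057  0.0861] rpy [179.7   0.2  90.6] F [-0.39 -1.52 -1.  ] w 0.047
t [392.9  15.1  24.8] r [ 0.3  0.2 12.9]
```

```bash
python3 -m creep '[{"rx":0,"ry":0,"rz":1,"tx":40,"ty":2,"tz":5,"hand":-0.1},{"rx":0,"ry":0,"rz":2,"tx":85,"ty":3,"tz":5,"hand":-0.1},{"rx":0,"ry":0,"rz":4,"tx":130,"ty":5,"tz":5,"hand":-0.1},{"rx":0,"ry":0,"rz":6,"tx":175,"ty":7,"tz":5,"hand":-0.1},{"rx":0,"ry":0,"rz":8,"tx":220,"ty":9,"tz":5,"hand":-0.1},{"rx":0,"ry":0,"rz":10,"tx":265,"ty":11,"tz":5,"hand":-0.1},{"rx":0,"ry":0,"rz":11,"tx":310,"ty":13,"tz":5,"hand":-0.1},{"rx":0,"ry":0,"rz":12.9,"tx":350,"ty":15,"tz":5,"hand":-0.1}]'
python3 - <<'E'
from to import *
show((.5123,.0872,.06),77.7)
E
```

```text
clock: 17.45
position: [0.5106, 0.05, 0.078]
tool_rot: [3.141, -0.001, 1.36]
force: [0.7, -0.1, 0.4]
grip_width: 0.0471
clock 17.45 pos [0.5106 0.05   0.078 ] rpy [ 1.80e+02 -1.00e-01  7.79e+01] F [ 0.67 -0.07  0.37] w 0.0471
t [36.7 -6.1 18. ] r [ 0.  -0.1  0.2]
```

```bash
python3 -m creep '[{"rx":0,"ry":0,"rz":0,"tx":18,"ty":-3,"tz":0,"hand":-0.1},{"rx":0,"ry":0,"rz":0,"tx":32,"ty":-6,"tz":0,"hand":-0.1},{"rx":0,"ry":0,"rz":0,"tx":32,"ty":-6,"tz":5,"hand":-0.1},{"rx":0,"ry":0,"rz":0,"tx":32,"ty":-6,"tz":5,"hand":-0.1},{"rx":0,"ry":0,"rz":0,"tx":32,"ty":-6,"tz":5,"hand":-0.1}]'
python3 - <<'E'
from loc import *
from to import *
st=bot.observe()
w=viewer.grab_frame("wrist");cv2.imwrite("pics/w7.png",w["pixels"])
cx,cy,a,b,g=fitrect(w,rect(blue(w,(200,80,440,260))),.012,st);print(cx,cy,a,b,g)
show((cx/1000,cy/1000,.0),g%180)
E
```

```text
clock: 17.95
position: [0.5113, 0.0787, 0.072]
tool_rot: [-3.141, 0.0, 1.358]
force: [0.4, -0.3, 0.2]
grip_width: 0.0471
512.9696655273438 89.22408294677734 97.43891143798828 69.04232025146484 77.7971420288086
clock 18.0 pos [0.5113 0.0787 0.072 ] rpy [180.    0.   77.8] F [ 0.04  0.04 -0.16] w 0.0469
t [10.6 -0.6 72. ] r [ 0.  0. -0.]
```

View pics/w7.png

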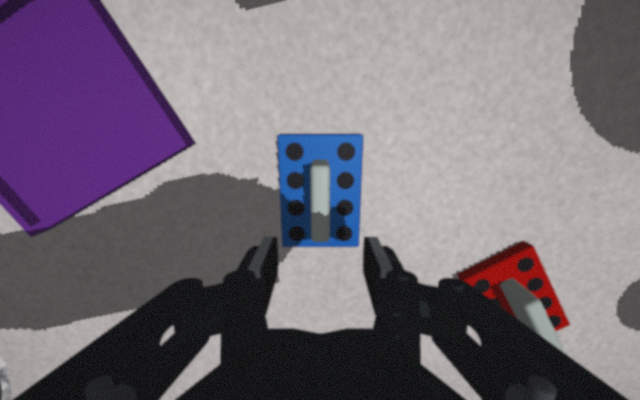

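Bar at (320,200), aligned, with 10.6 mm to go along it. Move and descend.

```bash
python3 -m creep '[{"rx":0,"ry":0,"rz":0,"tx":10,"ty":0,"tz":8,"hand":-0.1},{"rx":0,"ry":0,"rz":0,"tx":10,"ty":0,"tz":25,"hand":-0.1},{"rx":0,"ry":0,"rz":0,"tx":10,"ty":0,"tz":45,"hand":-0.1},{"rx":0,"ry":0,"rz":0,"tx":10,"ty":0,"tz":60,"hand":-0.1},{"rx":0,"ry":0,"rz":0,"tx":10,"ty":0,"tz":68,"hand":-0.1},{"rx":0,"ry":0,"rz":0,"tx":10,"ty":0,"tz":71,"hand":-0.1},{"rx":0,"ry":0,"rz":0,"tx":10,"ty":0,"tz":71,"hand":-0.1}]'
python3 -m creep '[{"rx":0,"ry":0,"rz":0,"tx":0,"ty":0,"tz":0,"hand":0.3},{"rx":0,"ry":0,"rz":0,"tx":0,"ty":0,"tz":0,"hand":0.6},{"rx":0,"ry":0,"rz":0,"tx":0,"ty":0,"tz":0,"hand":1},{"rx":0,"ry":0,"rz":0,"tx":0,"ty":0,"tz":0,"hand":1},{"rx":0,"ry":0,"rz":0,"tx":0,"ty":0,"tz":0,"hand":1},{"rx":0,"ry":0,"rz":0,"tx":0,"ty":0,"tz":0,"hand":1}]' 80
python3 -c "
from to import *
show((.513,.0892,.0),77.8)"
```

```text
clock: 18.7
position: [0.5134, 0.0898, 0.0008]
tool_rot: [-3.141, 0.0, 1.359]
force: [-0.1, -0.1, 1.0]
grip_width: 0.0468
clock: 19.3
position: [0.5138, 0.09, 0.0017]
tool_rot: [3.141, -0.001, 1.36]
force: [-2.6, -0.7, 10.6]
grip_width: 0.0121
clock 19.3 pos [0.5138 0.09   0.0017] rpy [180.   -0.   77.9] F [-2.6  -0.73 10.6 ] w 0.0121
t [-1.  -0.6  1.7] r [ 0.  -0.   0.1]
```

I have time for one more check of A's grip under the proper hold.

```bash
python3 -m creep '[{"rx":0,"ry":0,"rz":0,"tx":0,"ty":0,"tz":-0.3,"hand":1},{"rx":0,"ry":0,"rz":0,"tx":0,"ty":4,"tz":-0.3,"hand":1},{"rx":0,"ry":0,"rz":0,"tx":0,"ty":8,"tz":-0.3,"hand":1},{"rx":0,"ry":0,"rz":0,"tx":0,"ty":12,"tz":-0.3,"hand":1}]'
python3 -m creep '[{"rx":0,"ry":0,"rz":0,"tx":0,"ty":4,"tz":0,"hand":1},{"rx":0,"ry":0,"rz":0,"tx":0,"ty":8,"tz":0,"hand":1}]'
```

```text
clock: 19.7
position: [0.5184, 0.0891, 0.0018]
tool_rot: [-3.129, 0.0, 1.361]
force: [-29.3, 5.0, 38.5]
grip_width: 0.0121
clock: 19.9
position: [0.5293, 0.0868, 0.0017]
tool_rot: [-3.134, -0.0, 1.361]
force: [-30.8, 6.4, 41.3]
grip_width: 0.0123
```

A drags at about 30 N under a 49 N load, so μ is about 0.6: rough. Lift, tilt and move to hover over the platform.

```bash
python3 -m creep '[{"rx":0,"ry":0,"rz":0,"tx":0,"ty":0,"tz":-5,"hand":1},{"rx":0,"ry":0,"rz":0,"tx":0,"ty":0,"tz":-25,"hand":1},{"rx":0,"ry":0,"rz":0,"tx":0,"ty":0,"tz":-50,"hand":1},{"rx":0,"ry":0,"rz":0,"tx":0,"ty":0,"tz":-80,"hand":1},{"rx":0,"ry":0,"rz":0,"tx":0,"ty":0,"tz":-110,"hand":1},{"rx":0,"ry":0,"rz":0,"tx":0,"ty":0,"tz":-140,"hand":1},{"rx":0,"ry":0,"rz":0,"tx":0,"ty":0,"tz":-165,"hand":1},{"rx":0,"ry":0,"rz":0,"tx":0,"ty":0,"tz":-165,"hand":1}]' 100
cat > plat.py <<'E'
from to import *
P=np.array([.5875,.323,.09]);Rp=Ro.from_euler('z',-.0185).as_matrix()@Ro.from_euler('y',-np.radians(20)).as_matrix()
Rt=np.c_[Rp[:,1],Rp[:,0],-Rp[:,2]]
def go(h,dx=0,dy=0): show(P+Rp@[dx,dy,h],0,Rt)
E
python3 -c "
from plat import *
go(.075)"
```

```text
clock: 20.7
position: [0.5342, 0.0859, 0.1687]
tool_rot: [3.138, -0.002, 1.36]
force: [-0.8, -0.9, -8.0]
grip_width: 0.0114
clock 20.7 pos [0.5342 0.0859 0.1687] rpy [ 1.798e+02 -1.000e-01  7.790e+01] F [-0.77 -0.88 -7.95] w 0.0114
t [238.1 -22.8   8.6] r [-19.7   1.8 -10.9]
```

```bash
python3 -m creep '[{"rx":-4,"ry":0,"rz":-2,"tx":15,"ty":-2,"tz":0,"hand":1},{"rx":-8,"ry":1,"rz":-4,"tx":40,"ty":-4,"tz":0,"hand":1},{"rx":-12,"ry":1,"rz":-6,"tx":75,"ty":-8,"tz":0,"hand":1},{"rx":-16,"ry":1.5,"rz":-8.5,"tx":115,"ty":-12,"tz":0,"hand":1},{"rx":-19.7,"ry":1.8,"rz":-10.9,"tx":155,"ty":-16,"tz":0,"hand":1},{"rx":-19.7,"ry":1.8,"rz":-10.9,"tx":195,"ty":-20,"tz":0,"hand":1},{"rx":-19.7,"ry":1.8,"rz":-10.9,"tx":225,"ty":-22,"tz":4,"hand":1},{"rx":-19.7,"ry":1.8,"rz":-10.9,"tx":235,"ty":-22,"tz":4,"hand":1}]'
python3 -m creep '[{"rx":0,"ry":0,"rz":0,"tx":0,"ty":0,"tz":0,"hand":1},{"rx":0,"ry":0,"rz":0,"tx":0,"ty":0,"tz":0,"hand":1}]'
python3 - <<'E'
from plat import *
go(.0015)
f=viewer.grab_frame("scene")["pixels"];t=viewer.grab_frame("top")["pixels"]
cv2.imwrite("pics/s8.png",cv2.resize(f[150:370,350:550],None,fx=2.7,fy=2.7,interpolation=cv2.INTER_CUBIC))
E
```

```text
clock: 21.5
position: [0.559, 0.3238, 0.1596]
tool_rot: [2.799, 0.003, 1.556]
force: [0.5, -0.2, -8.5]
grip_width: 0.0117
clock: 21.7
position: [0.5602, 0.3186, 0.161]
tool_rot: [2.798, 0.004, 1.551]
force: [0.2, -0.9, -7.1]
grip_width: 0.0114
clock 21.7 pos [0.5602 0.3186 0.161 ] rpy [160.3   0.2  88.8] F [ 0.18 -0.93 -7.13] w 0.0114
t [ 5.2  1.7 74.5] r [-0.3  0.2 -0. ]
```

View pics/s8.png

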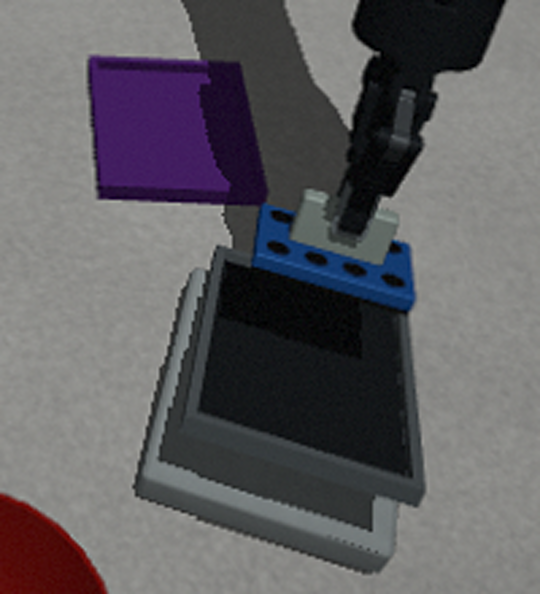

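Carrier A is tilted parallel to the platform above it. Lower along the platform's normal.

```bash
python3 -m creep '[{"rx":-0.3,"ry":0.2,"rz":0,"tx":5,"ty":1.5,"tz":10,"hand":1},{"rx":-0.3,"ry":0.2,"rz":0,"tx":5,"ty":1.5,"tz":25,"hand":1},{"rx":-0.3,"ry":0.2,"rz":0,"tx":5,"ty":1.5,"tz":40,"hand":1},{"rx":-0.3,"ry":0.2,"rz":0,"tx":5,"ty":1.5,"tz":55,"hand":1},{"rx":-0.3,"ry":0.2,"rz":0,"tx":5,"ty":1.5,"tz":62,"hand":1},{"rx":-0.3,"ry":0.2,"rz":0,"tx":5,"ty":1.5,"tz":65,"hand":1},{"rx":-0.3,"ry":0.2,"rz":0,"tx":5,"ty":1.5,"tz":65,"hand":1}]'
python3 - <<'E'
from plat import *
go(.0015)
f=viewer.grab_frame("scene")["pixels"]
cv2.imwrite("pics/s9.png",cv2.resize(f[220:370,390:520],None,fx=4,fy=4,interpolation=cv2.INTER_CUBIC))
E
```

```text
clock: 22.5
position: [0.5843, 0.3243, 0.1012]
tool_rot: [2.792, -0.001, 1.552]
force: [0.2, -0.7, -7.3]
grip_width: 0.0116
clock 22.5 pos [0.5843 0.3243 0.1012] rpy [ 1.60e+02 -1.00e-01  8.89e+01] F [ 0.2  -0.69 -7.26] w 0.0116
t [-1.2 -0.8 10.1] r [ 0.  -0.1 -0. ]
```

View pics/s9.png

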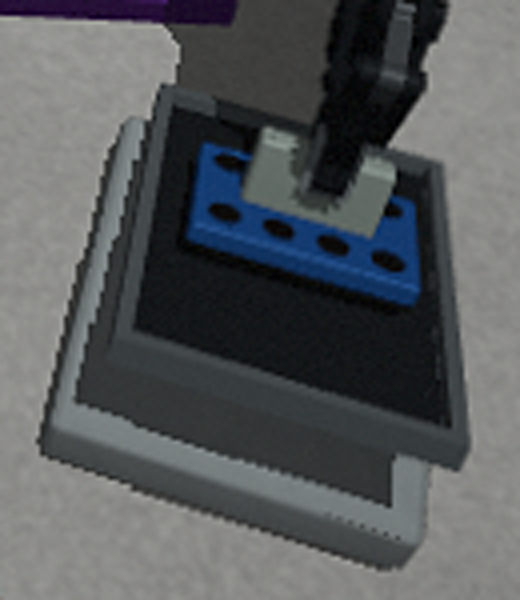

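Centred so far, with about 10 mm to go.

```bash
python3 -m creep '[{"rx":0,"ry":0,"rz":0,"tx":-1,"ty":0,"tz":2.5,"hand":1},{"rx":0,"ry":0,"rz":0,"tx":-1,"ty":0,"tz":5,"hand":1},{"rx":0,"ry":0,"rz":0,"tx":-1,"ty":0,"tz":7,"hand":1},{"rx":0,"ry":0,"rz":0,"tx":-1,"ty":0,"tz":8,"hand":1},{"rx":0,"ry":0,"rz":0,"tx":-1,"ty":0,"tz":8,"hand":1}]'
python3 -m creep '[{"rx":0,"ry":0,"rz":0,"tx":0,"ty":0,"tz":0.7,"hand":1},{"rx":0,"ry":0,"rz":0,"tx":0,"ty":0,"tz":1.2,"hand":1},{"rx":0,"ry":0,"rz":0,"tx":0,"ty":0,"tz":1.2,"hand":1}]'
```

```text
clock: 23.05
position: [0.5869, 0.3235, 0.0939]
tool_rot: [2.792, -0.001, 1.553]
force: [-0.2, -0.2, -8.2]
grip_width: 0.0116
clock: 23.35
position: [0.5873, 0.3235, 0.0928]
tool_rot: [2.792, -0.002, 1.553]
force: [0.5, -0.2, -8.3]
grip_width: 0.0116
```

```bash
python3 - <<'E'
from plat import *
go(.0015)
f=viewer.grab_frame("scene")["pixels"]
cv2.imwrite("pics/s10.png",cv2.resize(f[220:370,390:520],None,fx=4,fy=4,interpolation=cv2.INTER_CUBIC))
E
```

```text
clock 23.35 pos [0.5873 0.3235 0.0928] rpy [ 1.599e+02 -1.000e-01  8.900e+01] F [ 0.51 -0.2  -8.31] w 0.0116
t [-0.5 -0.8  1.2] r [ 0.1 -0.1 -0. ]
```

View pics/s10.png

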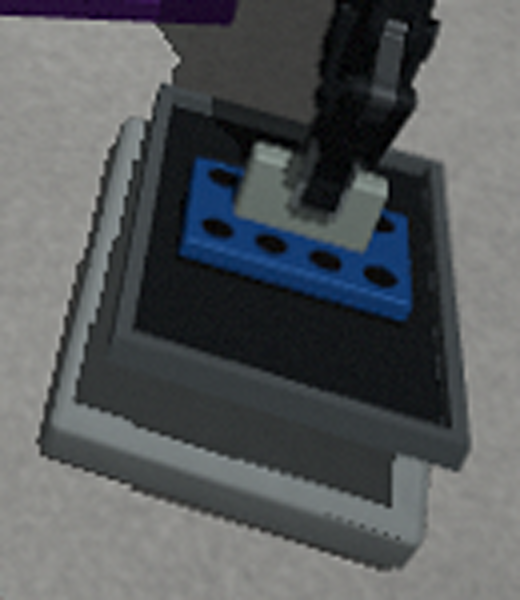

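```bash
python3 -m creep '[{"rx":0,"ry":0,"rz":0,"tx":0,"ty":0,"tz":0.6,"hand":1},{"rx":0,"ry":0,"rz":0,"tx":0,"ty":0,"tz":1.2,"hand":1},{"rx":0,"ry":0,"rz":0,"tx":0,"ty":0,"tz":1.2,"hand":1}]'
python3 - <<'E'
from plat import *
f=viewer.grab_frame("scene")
q=lambda x,y,z:((proj(f,P+Rp@[x,y,z])[0]-[390,220])*4).round(0)
print("mat corners",[q(a*.1,b*.065,0) for a in(1,-1) for b in(-1,1)])
for h in (0,.003):print("front bottom",q(.035,-.05,h),q(.035,.05,h),"back top",q(-.035,-.05,.014+h))
E
```

```text
clock: 23.7
position: [0.5877, 0.3236, 0.0919]
tool_rot: [2.792, -0.002, 1.553]
force: [-2.5, -0.8, -3.6]
grip_width: 0.0117
mat corners [array([125., 343.]), array([444., 443.]), array([167., 104.]), array([423., 177.])]
front bottom [174. 263.] [401. 332.] back top [194. 156.]
front bottom [176. 258.] [403. 327.] back top [196. 151.]
```

Contact begins, and the footprint matches the prediction to within a few mm. A little further.

```bash
python3 -m creep '[{"rx":0,"ry":0,"rz":0,"tx":0,"ty":0,"tz":0.4,"hand":1},{"rx":0,"ry":0,"rz":0,"tx":0,"ty":0,"tz":0.4,"hand":1}]'
```

```text
clock: 23.95
position: [0.5877, 0.3236, 0.0918]
tool_rot: [2.792, -0.002, 1.553]
force: [-9.7, -1.9, 6.1]
grip_width: 0.0112
```

```bash
python3 -m creep '[{"rx":0,"ry":0,"rz":0,"tx":0,"ty":0,"tz":0,"hand":0.5},{"rx":0,"ry":0,"rz":0,"tx":0,"ty":0,"tz":0,"hand":0.2},{"rx":0,"ry":0,"rz":0,"tx":0,"ty":0,"tz":0,"hand":-0.1},{"rx":0,"ry":0,"rz":0,"tx":0,"ty":0,"tz":0,"hand":-0.1},{"rx":0,"ry":0,"rz":0,"tx":0,"ty":0,"tz":0,"hand":-0.1}]'
python3 - <<'E'
from plat import *
go(.0015)
f=viewer.grab_frame("scene")["pixels"]
cv2.imwrite("pics/s11.png",cv2.resize(f[220:370,390:520],None,fx=4,fy=4,interpolation=cv2.INTER_CUBIC))
E
```

```text
clock: 24.45
position: [0.588, 0.3236, 0.0915]
tool_rot: [2.791, -0.002, 1.553]
force: [0.0, -0.1, 0.2]
grip_width: 0.0473
clock 24.45 pos [0.588  0.3236 0.0915] rpy [ 1.599e+02 -1.000e-01  8.900e+01] F [ 0.02 -0.11  0.19] w 0.0473
t [-0.6 -0.9 -0.3] r [ 0.1 -0.1 -0. ]
```

View pics/s11.png

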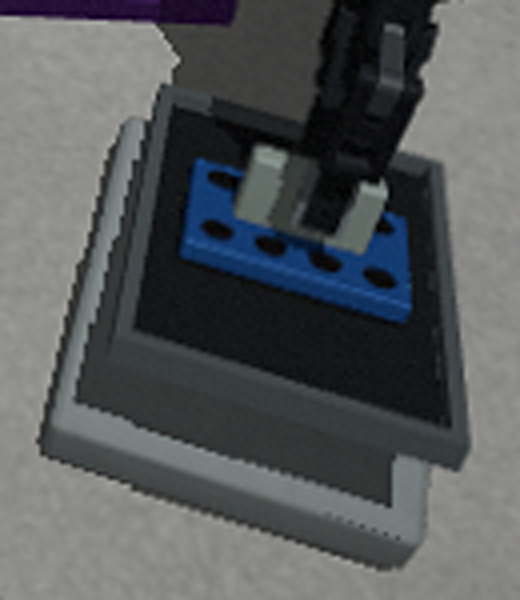

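Released with zero force, and the carrier stays put. I retract along the tool axis and back off toward the robot.

```bash
python3 -m creep '[{"rx":0,"ry":0,"rz":0,"tx":0,"ty":0,"tz":-8,"hand":-0.1},{"rx":0,"ry":0,"rz":0,"tx":0,"ty":0,"tz":-25,"hand":-0.1},{"rx":0,"ry":0,"rz":0,"tx":0,"ty":0,"tz":-50,"hand":-0.1},{"rx":0,"ry":0,"rz":0,"tx":0,"ty":0,"tz":-85,"hand":-0.1},{"rx":0,"ry":0,"rz":0,"tx":0,"ty":0,"tz":-120,"hand":-0.1},{"rx":0,"ry":0,"rz":0,"tx":-40,"ty":-10,"tz":-140,"hand":-0.1},{"rx":0,"ry":0,"rz":0,"tx":-80,"ty":-20,"tz":-140,"hand":-0.1},{"rx":0,"ry":0,"rz":0,"tx":-120,"ty":-30,"tz":-140,"hand":-0.1}]'
python3 -m creep '[{"rx":0,"ry":0,"rz":0,"tx":-40,"ty":-30,"tz":0,"hand":-0.1},{"rx":0,"ry":0,"rz":0,"tx":-80,"ty":-60,"tz":0,"hand":-0.1},{"rx":0,"ry":0,"rz":0,"tx":-110,"ty":-60,"tz":0,"hand":-0.1},{"rx":0,"ry":0,"rz":0,"tx":-110,"ty":-60,"tz":0,"hand":-0.1},{"rx":0,"ry":0,"rz":0,"tx":-110,"ty":-60,"tz":0,"hand":-0.1}]'
python3 - <<'E'
from loc import *
from plat import *
t=viewer.grab_frame("top");f=viewer.grab_frame("scene")
cv2.imwrite("pics/t12.png",t["pixels"]);
cv2.imwrite("pics/s12.png",cv2.resize(f["pixels"][110:370,120:540],None,fx=1.9,fy=1.9,interpolation=cv2.INTER_CUBIC))
print("tray car",fitrect(t,rect(blue(t,(412,160,490,235))),.019))
# platform carrier: rays onto plane z=.013 in platform frame
c=rect(blue(t,(150,110,235,210)));k,d=K(t);R,o=pose(t)
u=cv2.undistortPoints(c.reshape(-1,1,2),k,d).reshape(-1,2);v=np.c_[u,np.ones(len(u))]@R.T
op=Rp.T@(o-P);vp=v@Rp;L=op+vp*((.013-op[2])/vp[:,2])[:,None]
print("plat car",cv2.minAreaRect((L[:,:2]*1000).astype(np.float32)))
E
```

```text
clock: 25.3
position: [0.5086, 0.2039, 0.2138]
tool_rot: [2.791, -0.004, 1.554]
force: [1.4, -1.3, -0.8]
grip_width: 0.0472
clock: 25.8
position: [0.4514, 0.0959, 0.1925]
tool_rot: [2.791, -0.004, 1.552]
force: [0.3, 0.1, 0.5]
grip_width: 0.0469
tray car (500.31878662109375, -322.7613220214844, 100.22915649414062, 68.04271697998047, 89.513427734375)
plat car ((1.3785514831542969, -2.3237838745117188), (70.71438598632812, 101.04421997070312), 0.1624552309513092)
```

View pics/t12.png

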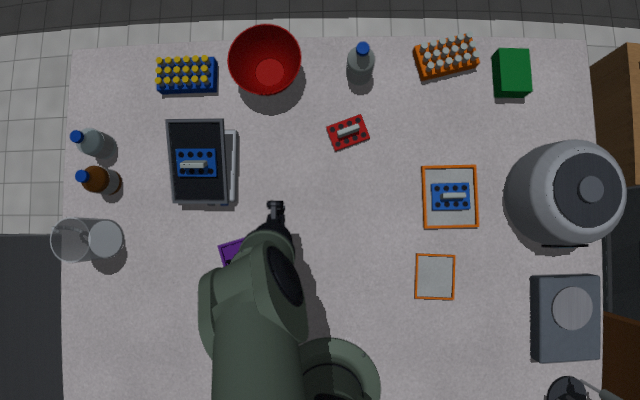

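View pics/s12.png

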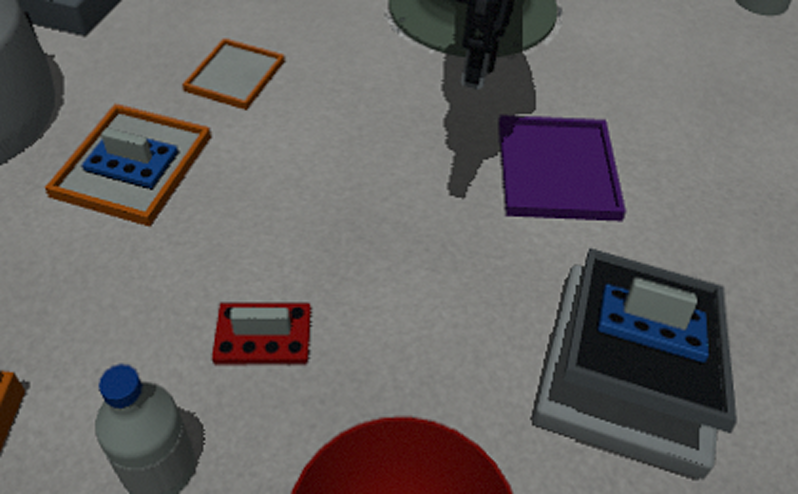

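Both carriers lie flat and centred within about 3 mm: A in the middle of the platform at top (196,162), B in the large orange tray at top (451,197). The arm is clear, so I hand in.

```bash
python3 -c "
from workcell import bot
print(bot.job_done())"
```

```text
the job is handed in; nothing more can be done
None
```

The job is handed in at 25.8 s: the rough carrier A is on the shaker platform and the slick carrier B is in the large orange tray. No verdict is reported.

- **Drag test:** I dragged both carriers about 75–80 mm across the bench. A dragged at about 4.6 N under its own weight, and a repeat under heavier load gave a friction coefficient of about 0.6, so it is rough. B gave about 0.16, or roughly 1.3 N under its own weight, so it is slick.
- **Final pictures:** Both carriers look flat and let go, each within about 3 mm of the middle (A about 1 and 2 mm off, B about 1 mm). A had not slid about a second after release, and the arm is clear of everything.

**What disagreed or went wrong:**
- **Tool tip:** The real fingertips sit about 28 mm short of the reported tool tip. My first grip on A therefore caught only the top edge of its bar, and my first grip on B missed it and slid over the bar's top. I corrected the height from the pictures and regripped both.
- **B's first drag reading:** The arm was carrying B's weight during that drag, so the force said nothing about grip. I measured again with the weight on the bench.
- **A's repeat drag:** It briefly loaded the wrist with about 40 N vertically and 30 N sideways, because I held A pressed to the bench. That was well under the 120 N wrist limit.

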